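# Transfer resin castings from a mould into a dry box through its charging slot

### The arm

A 7-joint arm with a two-finger parallel gripper is mounted at the origin on a cart in front of the work surface, level with it; the furniture and walls round the work are solid. World frame = base frame: x ahead of the robot, y to its left, z up, the work surface at z = 0. Lengths are in m, angles in rad, forces in N, time in s.
With the tool pointing down it reaches from about 0.35 to 0.9 m from the base axis. Payload 8.1 kg.
Tool frame: the origin (TCP) lies midway between the tips of the shut fingers; the grasp point (between the pads) lies arm.grip_point_offset behind it (arm.grip_point_offset is the distance from the TCP to the grasp point, in m); y points along the fingers, z is the direction in which the jaws open and shut, and the axes are right-handed (so a half turn about y gives the same grasp; the last joint's range is limited). The gripper opens to 92 mm and grips with 3 to 60 N. Pads are 19 mm wide; open, the fingers measure 130 mm over their backs; the gripper's body (75 mm by 190 mm) begins 47 mm behind the grasp point.
Start: joints at [-0.103, 0.434, 0.025, 1.573, -0.012, 1.134, -0.075], TCP at [0.625, -0, 0.227] pointing down, gripper open.
Joint ranges: [-2.62, 2.62], [-0.44, 2.09], [-1.27, 1.32], [0.08, 2.57], [-1.32, 4.46], [0.12, 2], [-2.74, 2.74]. Speed limits (rad/s): [2.22, 2.22, 3.01, 3.01, 3.14, 3.14, 3.14].

### API

Orientations are given as a rotation vector (axis times angle).
In Python, from cell import arm, get_image, camera_info gives the robot as it stands.
- The arm moves only by the tool carry_out, never from a script. Its argument "steps" is one flat list of numbers, 5 for each row, row after row: the opening, from 0 (shut) to 1 (fully open), then the shift along the world's x, y, z in units of 0.1 m (1.0 is 0.1 m), then the turn about the world's z in units of 45 degrees (1.0 is 45 degrees). In form: [hand, dx, dy, dz, spin, hand, dx, dy, dz, spin, ...]. A call has 1 to 12 rows; each row is the pose to reach, as a shift and turn from the pose commanded when the call began; what a row does not reach only later rows make up. A row lasts 1/10 s, in which the tool goes at most 50 mm and 8.59 degrees, less where a joint would pass 70% of its speed; a pose out of reach is approached as far as the arm can. A call with a number of a shift or a turn outside -1 to 1 is refused whole. A call with a gripper value outside its range is refused whole. The fingers move at their own pace and stop on an object; "grip_force" is the grip in N (left out, the last holds). Time passes only in rows, so rows that repeat a pose let the fingers close. It gives the time, the measured TCP pose, the force and the opening at its end, in the units of the state.
- arm.observe(): the state, without advancing time (a new reading comes with each control period).
- get_image(name): name is "scene" or "side" or "wrist"; returns (picture, depth): 480x640x3 uint8, red, green, blue; 480x640 float32, m along the optical axis (not along the pixel's ray), 0 where there is no reading.
- camera_info(name): a dict with "fovy" (degrees; the focal length in pixels is half the picture's height over the tangent of half this angle, whatever the lens; pixels are square), "cx", "cy" (the principal point, pixels), "dist_coeffs" ([k1, k2, p1, p2, k3] as OpenCV has them; the pictures are not rectified), "R" (3x3) and "t" (3): a world point X has camera coordinates R X + t; the wrist camera has in their place "tool_from_camera" (4x4, takes a point from camera to tool coordinates, whose origin is the TCP and whose axes are the tool frame's). Camera axes: x right, y down, z forward; pixel columns grow to the right and rows downward; lengths in m; the calibration is good to about 2 mm. A picture is of the moment at which its call begins: read the wrist's pose just before it. camera_info takes no time and is no camera call.
- arm.sign_off(): hands the job in, once; it reports no verdict.
The state is a dict: "clock": time; "joints": joint angles; "dq": joint speeds; "joint_efforts": joint torques, N m; "position": TCP position; "ee_rot": TCP orientation; "force": force on the tool from outside, world axes, zero at the start; "ft_torque": the same for the moment, N m; "width": opening from 0.0 (shut) to 1.0 (fully open).
Only numpy, scipy, OpenCV 4.12 (cv2) and the standard library are available. Lean on these libraries where they do the work, as an engineer would, in place of code of your own. Each camera call takes 0.05 s, during which the arm holds its last target. There are 200 camera calls.

### The job

Two or all three cavities of the open mould hold finished resin castings. Open the dry box's shutter and bring every casting into the box with the transfer boat, one at a time: lay it in the boat, lower the boat level through the slot in the cover, tip it inside so that the casting slides out over the spout, and draw the boat out again, never touching the slot's edges or any other part of the box with the boat and never carrying a casting over the box in the fingers. When all are in, slide the shutter fully shut so that the holes of its tongue and the lug line up and push the locking pin through both until it is home; leave the empty boat standing in its white tray and do not disturb the other things on the desk.

Things in the scene. Friction and masses are not known exactly. Their poses are not given: they have to be found in the camera images.
- dry_box: Dry box, fixed: 166 (x) x 260 (y) x 178 mm high, clear 5 mm walls, inside a slippery white tray that slopes down to +x (9 to 51 mm up), aluminium cover 6 mm thick, its top 178 mm above the origin (centre of the underside). On the cover: a fixed lug (34 wide, 38 high, 9 thick) for the pin near the -y end, and low shutter guides (8 mm high) at y = +-98 mm.
- slot_center (a point): Centre of the slot in the cover, level with the cover's top face. The slot is 52 mm wide (x) and 175 mm long (y); axes as the box: x across the slot, y along it, z up.
- shutter (a joint): Sliding shutter on the cover (steel plate 62 x 186 x 4 mm): 0 = shut over the slot, 0.062 m = fully open, moved along the box's +x. It stays where it is left; sliding takes 2 to 3 N. The slot is wholly clear above 0.057.
- shutter_knob (a point): Grip point of the shutter's upright black fin (10 mm thick in x, 40 long in y, top 36 mm above the cover); this point is 24 mm above the cover and moves with the shutter. Axes as the box.
- tongue_hole (a point): Centre of the hole (13.5 mm square, along y, 26 mm above the cover) in the upright tongue (9 mm thick, 30 wide, 38 high) at the shutter's -y end; it moves with the shutter and lines up with the lug's hole when the shutter is shut. Axes as the box.
- lug_hole (a point): Centre of the hole (13.5 mm square, along y, 26 mm above the cover) in the outer (-y) face of the fixed lug. Lug 9 mm thick, gap 11 mm, then the tongue, 9 mm. The pin goes in here along the box's +y until its grip block meets the lug. Axes as the box.
- boat_handle (a point): Grip point of the boat's upright flat handle, 10 mm thick (x), 28 wide (y): 110 mm above the boat's underside; black grip part 86 to 130 mm. Axes: x across the boat, y along it (spout to -y), z up.
- boat_bed (a point): Middle of the boat's flat slippery bed (friction 0.15), 73 x 31 mm between 13 mm side walls and a 16 mm cross wall at +y: 74.5 mm to -y of the handle, 2.5 mm above the underside. Takes one casting lying along y. At -y a 15 deg rising spout holds it while the boat is level; tipped spout-down 0.5 to 0.6 rad, it slides out.
- boat: Transfer boat: steel tray 36 mm wide (x), 155 long (y), walls 13 mm high, open spout at -y, handle 55.5 mm to +y of the middle, about 0.15 kg. Origin: middle of the tray's underside; axes as its handle.
- rest_floor (a point): Boat's tray: shallow white tray, fixed, 58 x 177 x 14 mm, walls 5 mm thick, floor 5 mm up; the boat stands in it along y. This point: centre of the inner floor, where the boat's origin belongs. Axes: x across, y along, z up.
- pin_grip (a point): Centre of the locking pin's black grip block, 46 mm long (x), 22 wide (y), 18 high; the pin lies on the bench, its axis 9 mm up. Its +x axis points along the shaft to the tip. About 0.06 kg.
- pin_tip (a point): Tip of the pin's shaft, 75 mm from the grip's centre along +x; the shaft is 9 mm thick and 52 mm long from the grip block's face, the last 7 mm tapered to 4 mm.
- mould: Lower half of an aluminium mould, fixed, 156 (x) x 92 (y) x 22 mm, three open cavities 11 mm deep in a row along x, at x = -53, 0, +53 mm, their long side along y; two 8 mm dowels stand 9 mm up at opposite corners. Origin: centre of the underside.
- casting_1_center (a point): Centre of casting 1: amber resin bar 22 (x) x 60 (y) x 26 mm (z), about 45 g; in a mould cavity it stands 15 mm proud of the mould. Absent (None) in some starts.
- casting_2_center (a point): Centre of casting 2: amber resin bar 22 (x) x 60 (y) x 26 mm (z), about 45 g; in a mould cavity it stands 15 mm proud of the mould. Absent (None) in some starts.
- casting_3_center (a point): Centre of casting 3: amber resin bar 22 (x) x 60 (y) x 26 mm (z), about 45 g; in a mould cavity it stands 15 mm proud of the mould. Absent (None) in some starts.
- petri_dish_1: Bystander, leave alone: flat round petri dish, 58 mm across, 15 high, at the right front.
- petri_dish_2: Bystander, leave alone: flat round petri dish, 58 mm across, behind the box.
- forceps: Bystander, leave alone: steel forceps, 134 mm long, lying flat at the back.
- reagent_c: Bystander, leave alone: small reagent bottle with a red cap, 40 mm across, 85 high, behind the box.
- tape_roll: Bystander, leave alone: roll of tape, 95 mm across, 25 high, left of the box.
- marker_black: Bystander, leave alone: marker pen with a red cap, 135 mm long, at the back left.

How it is judged:
On the way, in this order (a step that is already met when the one before it is completed fails the run):
1. the boat, level and with a casting on its bed, is through the slot (z of boat_bed in the frame of dry_box below 0.15 m and x of boat_bed in the frame of dry_box between -0.055 and 0.005 m and y of boat_bed in the frame of dry_box between -0.13 and 0.13 m and angle between boat_bed's own z axis and vertical below 0.25 rad and distance between any of casting_1_center, casting_2_center, casting_3_center and boat_bed below 0.03 m), for 0.1 s.
2. the boat is tipped inside the box (z of boat_bed in the frame of dry_box below 0.15 m and x of boat_bed in the frame of dry_box between -0.055 and 0.005 m and y of boat_bed in the frame of dry_box between -0.13 and 0.13 m and angle between boat_bed's own z axis and vertical above 0.45 rad), for 0.1 s.
3. all castings are in the box and the shutter is shut (x of casting_1_center in the frame of dry_box between -0.083 and 0.083 m and y of casting_1_center in the frame of dry_box between -0.13 and 0.13 m and z of casting_1_center in the frame of dry_box between 0 and 0.145 m and x of casting_2_center in the frame of dry_box between -0.083 and 0.083 m and y of casting_2_center in the frame of dry_box between -0.13 and 0.13 m and z of casting_2_center in the frame of dry_box between 0 and 0.145 m and x of casting_3_center in the frame of dry_box between -0.083 and 0.083 m and y of casting_3_center in the frame of dry_box between -0.13 and 0.13 m and z of casting_3_center in the frame of dry_box between 0 and 0.145 m and value of joint shutter below 0.003 m), for 0.2 s.
At the end, for the whole second after the job is handed in: every casting lies at rest in the dry box; the boat stands upright in its tray (within 20 mm of the tray's centre); the shutter is shut (within 3 mm); the pin is through the lug and the tongue, its tip at least 12 mm past the middle of the tongue (all of step 3 and linear speed of each of casting_1, casting_2, casting_3, boat, pin below 0.02 m/s and horizontal distance between boat and rest_floor below 0.02 m and z of boat in the frame of rest_floor below 0.012 m and angle between boat's own z axis and vertical below 0.1 rad and y of pin_tip in the frame of tongue_hole above 0.012 m and x of pin_tip in the frame of tongue_hole between -0.007 and 0.007 m and z of pin_tip in the frame of tongue_hole between -0.008 and 0.008 m and y of pin_grip in the frame of lug_hole between -0.045 and 0 m and angle between the x axis of pin_grip and the y axis of dry_box, either way round below 0.25 rad); the robot touches nothing.
It fails at once if the boat touches the dry box: cover, slot edges, shutter or walls (over 1 N) (contact force between boat and dry_box above 1 N).
It fails at once if a casting is carried over the box in the fingers ((contact force between the fingers and casting_1 above 0.5 N and z of casting_1_center in the frame of dry_box above 0.1 m and x of casting_1_center in the frame of dry_box between -0.1 and 0.1 m and y of casting_1_center in the frame of dry_box between -0.15 and 0.15 m) or (contact force between the fingers and casting_2 above 0.5 N and z of casting_2_center in the frame of dry_box above 0.1 m and x of casting_2_center in the frame of dry_box between -0.1 and 0.1 m and y of casting_2_center in the frame of dry_box between -0.15 and 0.15 m) or (contact force between the fingers and casting_3 above 0.5 N and z of casting_3_center in the frame of dry_box above 0.1 m and x of casting_3_center in the frame of dry_box between -0.1 and 0.1 m and y of casting_3_center in the frame of dry_box between -0.15 and 0.15 m)).
It fails at once if a bystander is disturbed (moved over 30 mm) (distance of any of petri_dish_1, petri_dish_2, forceps, reagent_c, tape_roll, marker_black from where it was at the start of the episode above 0.03 m).
Of casting_1, casting_2, casting_3 only 2 to 3 are there at a start; the rules pass over those that are not, and their reading is None.
At some moment in a run one of pin may be knocked a few centimetres aside while the robot is not near it.
It also fails if it takes over 210 s, if anything falls off the work surface, if the arm or the gripper's body presses on something with over 40 N, if the wrist force passes 120 N, or if a joint passes its speed limit or range.

## Working session

There is one attempt and no reset: what is moved stays moved. The work goes in short steps, Python scripts to look and compute and a tool call to move; the robot and the scene stay as the last step left them, time stands still between calls to the robot, and variables do not carry over. Pictures are saved under pics/ and viewed, about 12 in all and at most 16, crops included, and the job is handed in when it is done.

Besides the shell and the picture viewer there is one more tool, called after "Request:" as name(argument=value, ...) on one line, values as JSON. carry_out: Moves the arm, as the interface text tells. Shifts and turns lie within -1 to 1; 1 stands for 0.1 m of shift or 45 degrees of turn. Its arguments: {"type":"object","properties":{"steps":{"type":"array","items":{"type":"number"}},"grip_force":{"type":"number"}},"required":["steps"]}

```bash
mkdir -p pics; ls
cat > h.py <<'E'
import numpy as np, cv2
from scipy.spatial.transform import Rotation as Ro
from cell import arm, get_image, camera_info
def cam(name, st=None):
    c=camera_info(name); f=240/np.tan(np.radians(c['fovy'])/2)
    K=np.array([[f,0,c['cx']],[0,f,c['cy']],[0,0,1]]); d=np.array(c['dist_coeffs'],float)
    if 'R' in c: R=np.array(c['R']); t=np.array(c['t'])
    else:
        st=st or arm.observe(); T=np.eye(4); T[:3,:3]=Ro.from_rotvec(st['ee_rot']).as_matrix(); T[:3,3]=st['position']
        W=np.linalg.inv(T@np.array(c['tool_from_camera'])); R=W[:3,:3]; t=W[:3,3]
    return K,d,R,t
def rays(C,uv):
    K,d,R,t=C; p=cv2.undistortPoints(np.array(uv,float).reshape(-1,1,2),K,d).reshape(-1,2)
    return -R.T@t, np.c_[p,np.ones(len(p))]
def onplane(C,uv,z):
    o,p=rays(C,uv); w=p@C[2]; return o+w*((z-o[2])/w[:,2])[:,None]
def bydepth(C,uv,dep):
    o,p=rays(C,uv); return o+(p*np.array(dep)[:,None])@C[2]
def cloud(C,dep):
    v,u=np.mgrid[:480,:640]; return bydepth(C,np.c_[u.ravel(),v.ravel()],dep.ravel()).reshape(480,640,3)
def proj(C,X):
    return cv2.projectPoints(np.array(X,float).reshape(-1,1,3),cv2.Rodrigues(C[2])[0],C[3],C[0],C[1])[0].reshape(-1,2)
def snap(name,tag):
    st=arm.observe(); im,dep=get_image(name); cv2.imwrite(f'pics/{tag}.png',im[...,::-1]); np.savez(f'pics/{tag}.npz',im=im,dep=dep); return cam(name,st),im,dep
E
python3 - <<'E'
from h import *
s=arm.observe(); print({k:np.round(v,3) for k,v in s.items()}, arm.grip_point_offset)
print(Ro.from_rotvec(s['ee_rot']).as_matrix().round(2))
for n in ('scene','side','wrist'):
    C,im,d=snap(n,n+'0'); print(n,(-C[2].T@C[3]).round(3), C[2].round(2).tolist(), C[0][0,0])
E
```

```text
pics
{'clock': np.float64(0.0), 'joints': array([-0.103,  0.435,  0.025,  1.574, -0.012,  1.134, -0.075]), 'dq': array([-0.001, -0.002,  0.002, -0.001,  0.002,  0.   ,  0.   ]), 'joint_efforts': array([ 0.0000e+00, -6.6785e+01,  9.8500e-01, -3.1446e+01, -6.1000e-02,
        4.3000e-02,  0.0000e+00]), 'position': array([ 0.624, -0.   ,  0.226]), 'ee_rot': array([-1.21 ,  1.21 , -1.209]), 'force': array([0.047, 0.051, 0.19 ]), 'ft_torque': array([ 0.064, -0.021, -0.037]), 'width': np.float64(1.001)} 0.0188
[[-0. -0.  1.]
 [-1. -0. -0.]
 [ 0. -1. -0.]]
scene [-0.841 -0.595  1.041] [[0.44, -0.9, 0.03], [-0.44, -0.24, -0.86], [0.78, 0.37, -0.5]] 604.3890791721793
side [-0.044 -1.053  1.296] [[0.88, -0.48, -0.01], [-0.32, -0.58, -0.75], [0.35, 0.66, -0.66]] 594.995287694706
wrist [0.625 0.074 0.384] [[1.0, 0.0, -0.0], [0.0, -0.96, 0.27], [-0.0, -0.27, -0.96]] 339.64450751006433
```

View pics/scene0.png

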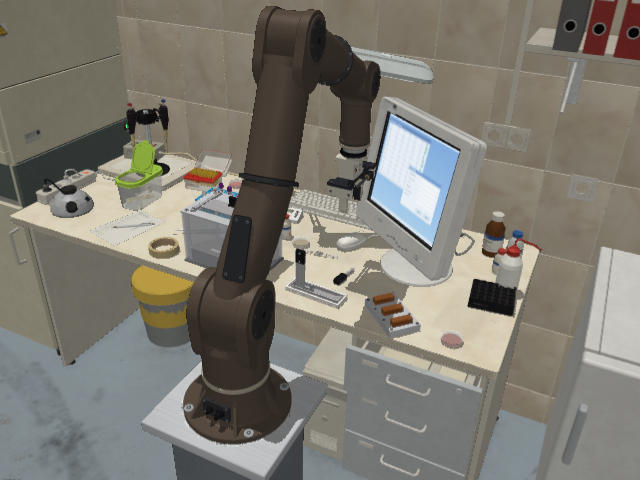

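View pics/side0.png

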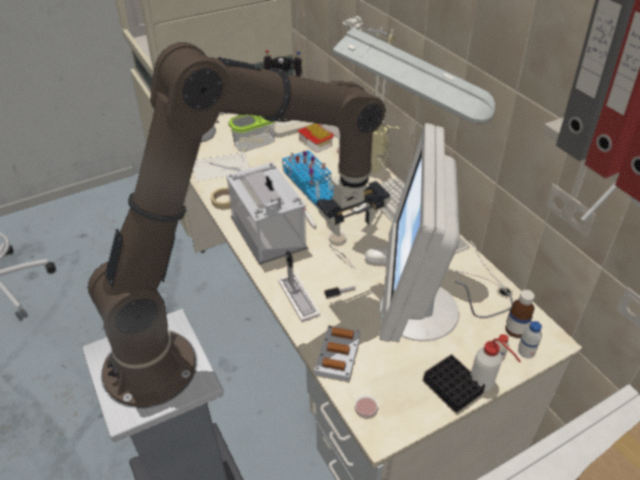

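View pics/wrist0.png

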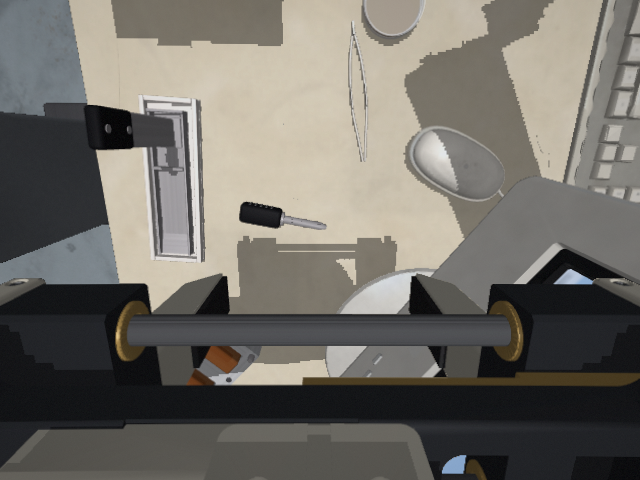

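Run:
```python
from h import *
C=cam('wrist'); D=np.load('pics/wrist0.npz'); dep=D['dep']
print('tray',onplane(C,[(140,96),(200,98),(203,262),(152,261)],0.014).round(4).tolist())
print('pin',onplane(C,[(262,215),(326,227)],0.012).round(4).tolist())
P=cloud(C,dep); print('depth at handle top',P[118:140:6,95:128:8].round(3).tolist())
for n in('side','scene'):
    C=cam(n); D=np.load(f'pics/{n}0.npz'); P=cloud(C,D['dep']); im=D['im']
    m=(abs(P[...,2]-.178)<.006)&(P[...,0]>.3)&(P[...,0]<.8)&(P[...,1]>.05)&(P[...,1]<.6)&(D['dep']>0)
    if m.sum()>20:
        r=cv2.minAreaRect(P[m][:,:2].astype(np.float32)); print(n,'cover',m.sum(),r, P[m].mean(0))
    hs=cv2.cvtColor(im,cv2.COLOR_RGB2HSV); o=(hs[...,0]<18)&(hs[...,1]>150)&(hs[...,2]>80)
    k,l,s,c=cv2.connectedComponentsWithStats(o.astype(np.uint8))
    for i in range(1,k):
        if s[i,4]>60: 
            q=P[l==i]; top=q[q[:,2]>q[:,2].max()-.008]; print(n,c[i].round(),s[i,4],q.mean(0).round(3),top.mean(0).round(3),cv2.minAreaRect(top[:,:2].astype(np.float32)))
```

```text
tray [[0.4446, 0.1174, 0.014], [0.5048, 0.1159, 0.014], [0.4913, -0.0602, 0.014], [0.4328, -0.059, 0.014]]
pin [[0.5616, -0.0051, 0.012], [0.6332, -0.0189, 0.012]]
depth at handle top [[[0.471, 0.089, 0.136], [0.474, 0.089, 0.131], [0.474, 0.09, 0.122], [0.473, 0.091, 0.11], [0.473, 0.091, 0.098]], [[0.47, 0.085, 0.135], [0.474, 0.085, 0.132], [0.474, 0.086, 0.122], [0.474, 0.086, 0.112], [0.473, 0.087, 0.1]], [[0.47, 0.081, 0.136], [0.474, 0.081, 0.133], [0.473, 0.082, 0.122], [0.473, 0.082, 0.113], [0.473, 0.082, 0.101]], [[0.468, 0.077, 0.135], [0.472, 0.077, 0.132], [0.473, 0.077, 0.123], [0.473, 0.078, 0.113], [0.474, 0.078, 0.104]]]
side cover 1712 ((0.5126507878303528, 0.3393140435218811), (0.2736166715621948, 0.17094786465168), 88.66097259521484) [0.51266341 0.3340642  0.17966918]
side [621. 144.] 2019 [ 0.779 -0.578  0.778] [-0.044 -1.053  1.296] ((-0.043790772557258606, -1.0532400608062744), (0.0, 0.0), 0.0)
side [314. 136.] 209 [0.88  0.7   0.068] [-0.044 -1.053  1.296] ((-0.043790772557258606, -1.0532400608062744), (0.0, 0.0), 0.0)
side [342. 333.] 105 [ 0.498 -0.173  0.0
[... 1077 characters left out ...]
[-0.841 -0.595  1.041] ((-0.8414141535758972, -0.5951974987983704), (0.0, 0.0), 0.0)
scene [513. 249.] 187 [ 0.757 -0.463  0.138] [ 0.745 -0.477  0.182] ((0.7445921301841736, -0.47762593626976013), (0.007390063721686602, 0.023804957047104836), 31.976272583007812)
scene [384. 297.] 98 [ 0.482 -0.174  0.046] [-0.841 -0.595  1.041] ((-0.8414141535758972, -0.5951974987983704), (0.0, 0.0), 0.0)
scene [392. 308.] 108 [ 0.459 -0.207  0.035] [ 0.459 -0.208  0.037] ((0.45937401056289673, -0.20664286613464355), (0.02624882012605667, 0.05839617922902107), 47.892494201660156)
scene [401. 319.] 116 [ 0.402 -0.253  0.053] [-0.841 -0.595  1.041] ((-0.8414141535758972, -0.5951974987983704), (0.0, 0.0), 0.0)
```

Request:
carry_out(steps=[0.5,0,0,0.5,0,0.5,-0.3,0.3,1,0,0.5,-0.6,0.6,1,0,0.5,-0.6,1,1,0], grip_force=40)

```text
clock: 0.55
position: [0.5634, 0.0994, 0.3298]
ee_rot: [-1.205, 1.209, -1.213]
force: [0.1, 0.5, -0.0]
width: 0.699
```

Request:
carry_out(steps=[0.5,-0.3,0.5,0.14,0,0.5,-0.54,1,0.14,0,0.5,-0.54,1,0.14,0])

```text
clock: 0.85
position: [0.5079, 0.2058, 0.3412]
ee_rot: [-1.211, 1.205, -1.201]
force: [0.3, 0.0, 0.2]
width: 0.504
```

Request:
carry_out(steps=[0.5,0,0.4,0,0,0.5,0,0.7,0,0,0.5,0,0.7,0,0,0.5,0,0.7,0,0])

```text
clock: 1.25
position: [0.511, 0.2699, 0.3401]
ee_rot: [-1.211, 1.209, -1.209]
force: [-0.3, 0.0, -0.6]
width: 0.501
```

Run:
```python
from h import *
C,im,d=snap('wrist','w1'); print(arm.observe()['position'])
```

```text
[0.51131988 0.26887562 0.340308  ]
```

View pics/w1.png

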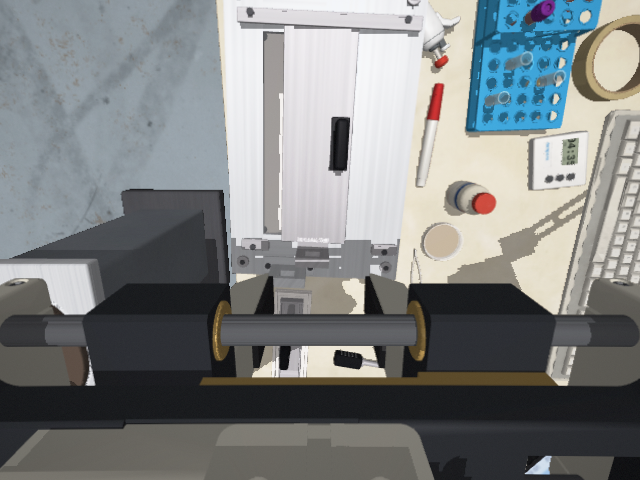

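Run:
```python
from h import *
C=cam('wrist'); D=np.load('pics/w1.npz'); P=cloud(C,D['dep'])
print('slotL',onplane(C,[(264,33),(264,234)],.178).round(4).tolist())
print('plate',onplane(C,[(286,26),(357,30),(282,240),(347,240)],.182).round(4).tolist())
print('guide',onplane(C,[(240,12),(420,22)],.186).round(4).tolist())
for nm,z0,z1 in(('fin',.205,.222),('cover',.172,.181)):
    m=(abs(P[...,2]-(z0+z1)/2)<(z1-z0)/2)&(P[...,1]>.15)&(P[...,0]<.65)&(P[...,1]<.5); m[275:]=0
    k,l,s,c=cv2.connectedComponentsWithStats(m.astype(np.uint8))
    for i in range(1,k):
        if s[i,4]>40: print(nm,s[i],P[l==i].mean(0).round(4),P[l==i].min(0).round(4),P[l==i].max(0).round(4),cv2.minAreaRect(P[l==i][:,:2].astype(np.float32)))
im=D['im']; c=cv2.resize(im[225:300,220:420],None,fx=4,fy=4,interpolation=2); cv2.imwrite('pics/w1c.png',c[...,::-1])
```

```text
slotL [[0.4662, 0.4294, 0.178], [0.4583, 0.2558, 0.178]]
plate [[0.485, 0.4334, 0.182], [0.5432, 0.4305, 0.182], [0.4762, 0.2508, 0.182], [0.5392, 0.2508, 0.182]]
guide [[0.4488, 0.4419, 0.186], [0.5933, 0.4349, 0.186]]
fin [334 119  15  51 622] [0.5295 0.3409 0.2137] [0.5243 0.3208 0.2051] [0.5353 0.36   0.2167] ((0.5297049283981323, 0.34042105078697205), (0.03935561329126358, 0.010003007017076015), 87.46257781982422)
fin [295 253  34  16 430] [0.5056 0.2411 0.2153] [0.4907 0.2347 0.205 ] [0.5202 0.2454 0.2182] ((0.5053818225860596, 0.24011479318141937), (0.009912634268403053, 0.029619235545396805), 88.04718017578125)
cover [  224     0   204   275 26631] [0.5196 0.3442 0.1784] [0.4238 0.2133 0.1722] [0.6001 0.4536 0.181 ] ((0.5119413137435913, 0.3337973654270172), (0.24548757076263428, 0.1669452041387558), 87.5234375)
```

View pics/w1c.png

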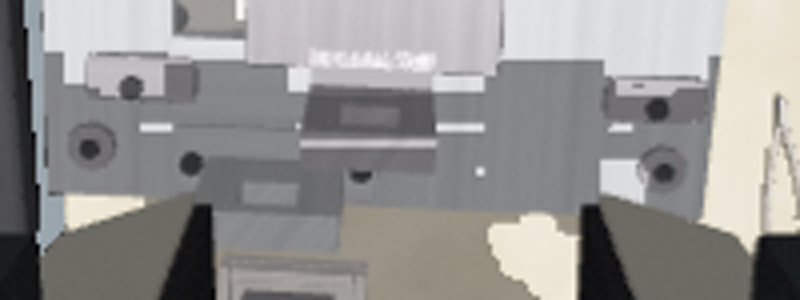

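Request:
carry_out(steps=[0.5,0.19,0.71,0,-0.056,0.5,0.19,0.71,-0.4,-0.056,0.5,0.19,0.71,-0.8,-0.056,0.5,0.19,0.71,-0.8,-0.056,0.5,0.19,0.71,-0.8,-0.056])

```text
clock: 1.8
position: [0.5307, 0.3391, 0.2613]
ee_rot: [-1.188, 1.243, -1.244]
force: [0.1, 0.9, 0.4]
width: 0.502
```

Request:
carry_out(steps=[0.5,0,0,-0.3,0,0.5,0,0,-0.72,0,0.5,0,0,-0.72,0,0,0,0,-0.72,0,0,0,0,-0.72,0,0,0,0,-0.72,0,0,0,0,-0.72,0,0,0,0,-0.72,0], grip_force=20)

```text
clock: 2.6
position: [0.5302, 0.3412, 0.1896]
ee_rot: [-1.187, 1.241, -1.241]
force: [-1.2, -0.4, 1.5]
width: 0.116
```

Request:
carry_out(steps=[0,0.08,-0.003,0,0,0,0.16,-0.007,0,0,0,0.24,-0.011,0,0,0,0.31,-0.014,0,0,0,0.37,-0.016,0,0,0,0.37,-0.016,0,0])

```text
clock: 3.2
position: [0.5682, 0.3396, 0.1896]
ee_rot: [-1.186, 1.241, -1.242]
force: [0.1, 0.2, 5.6]
width: 0.106
```

Request:
carry_out(steps=[0,0.02,-0.001,0,0,0,0.03,-0.001,0,0,0,0.03,-0.001,0,0])

```text
clock: 3.5
position: [0.5682, 0.3396, 0.1895]
ee_rot: [-1.191, 1.243, -1.24]
force: [-11.3, -3.1, 11.4]
width: 0.109
```

Request:
carry_out(steps=[0.35,0,0,0,0,0.35,0,0,0,0,0.35,0,0,0,0,0.35,0,0,0.5,0,0.35,0,0,1,0,0.35,-0.4,-0.4,1,0,0.35,-0.6,-0.7,1,0,0.35,-0.6,-0.7,1,0])

```text
clock: 4.3
position: [0.508, 0.2642, 0.2891]
ee_rot: [-1.189, 1.243, -1.246]
force: [0.4, 0.0, -0.5]
width: 0.353
```

Run:
```python
from h import *
C,im,dep=snap('wrist','w2'); P=cloud(C,dep)
for nm,z0,z1 in(('fin',.205,.222),):
    m=(abs(P[...,2]-(z0+z1)/2)<(z1-z0)/2)&(P[...,1]>.15)&(P[...,0]<.65)&(P[...,1]<.5); m[280:]=0
    k,l,s,c=cv2.connectedComponentsWithStats(m.astype(np.uint8))
    for i in range(1,k):
        if s[i,4]>40: print(nm,s[i],P[l==i].mean(0).round(4),cv2.minAreaRect(P[l==i][:,:2].astype(np.float32)))
print(arm.observe()['position'])
```

```text
fin [ 393  101   21   65 1058] [0.5673 0.3405 0.2131] ((0.5681395530700684, 0.340211421251297), (0.040624432265758514, 0.010265480726957321), 87.57615661621094)
fin [348 268  42  12 336] [0.5457 0.2428 0.2136] ((0.5441495776176453, 0.24157775938510895), (0.006009358447045088, 0.030144188553094864), 88.95818328857422)
[0.50937238 0.26667493 0.28927104]
```

View pics/w2.png

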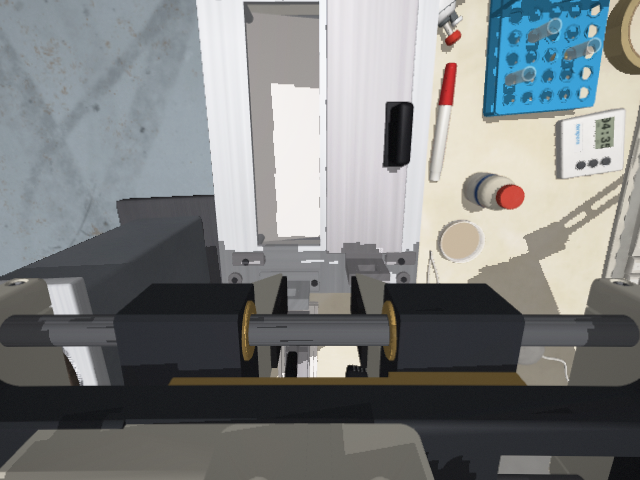

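Run:
```python
from h import *
C=cam('wrist'); D=np.load('pics/w2.npz'); g=cv2.cvtColor(D['im'],cv2.COLOR_RGB2GRAY).astype(float)
L=[];R=[]
for v in range(20,235,5):
    d=np.diff(cv2.GaussianBlur(g,(3,1),0)[v])
    l=236+np.argmin(d[236:266]); r=314+np.argmax(d[312:330])-2
    L.append((l+.5,v));R.append((r+.5,v))
l=onplane(C,L,.178);r=onplane(C,R,.178)
for q in(l,r):
    p=np.polyfit(q[:,1],q[:,0],1); print('x at y=.3414',np.polyval(p,.3414).round(4),'yaw deg',-np.degrees(np.arctan(p[0])).round(2), np.abs(q[:,0]-np.polyval(p,q[:,1])).round(4).max())
P=cloud(C,D['dep']); 
for v in (60,150):print(P[v,220:345:5,2].round(3), P[v,220:345:5,0].round(3))
print('ends',onplane(C,[(255,248),(285,246)],.178).round(4))
```

```text
x at y=.3414 0.4616 yaw deg -2.41 0.0004
x at y=.3414 0.518 yaw deg 0.41 0.0059
[0.179 0.178 0.177 0.179 0.179 0.179 0.053 0.052 0.05  0.049 0.047 0.045
 0.043 0.043 0.041 0.038 0.037 0.036 0.034 0.034 0.178 0.179 0.182 0.182
 0.183] [0.446 0.449 0.452 0.456 0.46  0.463 0.445 0.45  0.455 0.46  0.466 0.471
 0.476 0.481 0.486 0.492 0.497 0.502 0.508 0.513 0.517 0.52  0.524 0.527
 0.531]
[0.177 0.178 0.179 0.178 0.179 0.179 0.178 0.053 0.051 0.05  0.046 0.047
 0.045 0.044 0.043 0.041 0.037 0.036 0.036 0.034 0.178 0.177 0.183 0.183
 0.182] [0.437 0.441 0.445 0.449 0.453 0.457 0.46  0.442 0.447 0.452 0.457 0.463
 0.469 0.474 0.48  0.486 0.491 0.497 0.503 0.509 0.514 0.518 0.522 0.525
 0.529]
ends [[0.4565 0.2579 0.178 ]
 [0.4815 0.2585 0.178 ]]
```

Request:
carry_out(steps=[0.4,0,-0.5,0,0,0.4,0,-1,0,0])

```text
clock: 4.55
position: [0.5104, 0.1699, 0.2885]
ee_rot: [-1.189, 1.239, -1.239]
force: [1.5, -1.4, 0.5]
width: 0.399
```

Request:
carry_out(steps=[0.4,0,-0.5,0,0,0.4,0,-1,0,0])

```text
clock: 4.75
position: [0.5107, 0.0679, 0.2888]
ee_rot: [-1.188, 1.241, -1.241]
force: [1.3, -0.3, 0.0]
width: 0.398
```

Request:
carry_out(steps=[0.4,0,-0.5,0,0.19,0.4,0,-1,0,0.38])

```text
clock: 4.95
position: [0.5111, -0.0205, 0.2888]
ee_rot: [-1.307, 1.041, -1.042]
force: [1.0, 0.4, -0.1]
width: 0.399
```

Request:
carry_out(steps=[0.4,-0.2,-0.5,0,0.19,0.4,-0.4,-1,0,0.38])

```text
clock: 5.15
position: [0.478, -0.1036, 0.2886]
ee_rot: [-1.403, 0.839, -0.84]
force: [1.3, 0.0, 0.0]
width: 0.402
```

Request:
carry_out(steps=[0.4,-0.05,-0.4,-0.2,0.19,0.4,-0.08,-0.8,-0.4,0.34,0.4,-0.08,-0.8,-0.4,0.34,0.4,-0.08,-0.8,-0.4,0.34,0.4,-0.08,-0.8,-0.4,0.34])

```text
clock: 5.65
position: [0.4706, -0.1809, 0.249]
ee_rot: [-1.474, 0.638, -0.639]
force: [-1.0, 0.1, 0.4]
width: 0.401
```

Run:
```python
from h import *
C,im,dep=snap('wrist','w3'); s=arm.observe(); print(s['position'],Ro.from_rotvec(s['ee_rot']).as_matrix()[:,2].round(4)); P=cloud(C,dep)
hs=cv2.cvtColor(im,cv2.COLOR_RGB2HSV); o=(hs[...,0]<18)&(hs[...,1]>150)&(hs[...,2]>60)
k,l,st,c=cv2.connectedComponentsWithStats(o.astype(np.uint8))
for i in range(1,k):
    if st[i,4]>100:
        q=P[l==i]; top=q[abs(q[:,2]-.037)<.004]; r=cv2.minAreaRect(top[:,:2].astype(np.float32)); print(c[i].round(),len(q),len(top),top.mean(0).round(4),np.round(r[0],4),np.round(r[1],4),round(r[2],2))
```

```text
[ 0.47056327 -0.18061295  0.24914967] [0.7285 0.685  0.0009]
[345. 219.] 841 821 [ 0.4996 -0.168   0.0371] [ 0.4993 -0.1665] [0.0209 0.058 ] 47.88
[299. 221.] 948 915 [ 0.4636 -0.2051  0.037 ] [ 0.464  -0.2053] [0.0208 0.0579] 47.86
[253. 225.] 1040 939 [ 0.4282 -0.2435  0.037 ] [ 0.4286 -0.2444] [0.0208 0.0584] 47.61
```

View pics/w3.png

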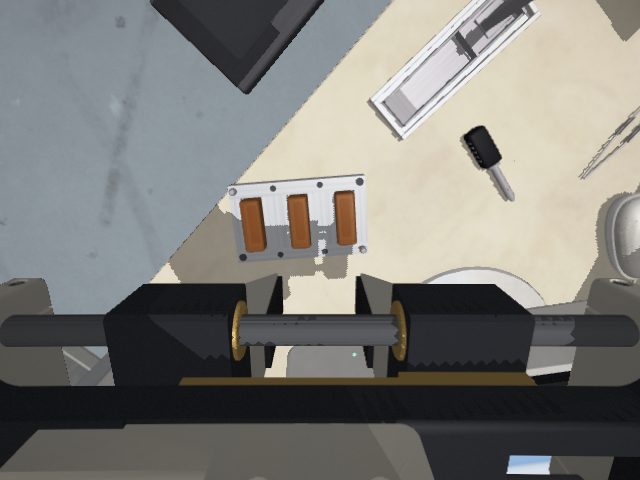

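Request:
carry_out(steps=[0.4,0.15,0.07,0,0.095,0.4,0.288,0.134,-0.4,0.095,0.4,0.288,0.134,-0.8,0.095,0.4,0.288,0.134,-1,0.095,0.4,0.288,0.134,-1,0.095])

```text
clock: 6.2
position: [0.4972, -0.1665, 0.1465]
ee_rot: [-1.492, 0.583, -0.576]
force: [0.0, -0.5, 1.0]
width: 0.396
```

Request:
carry_out(steps=[0.4,0,0,-0.3,0,0.4,0,0,-0.6,0,0.4,0,0,-0.8,0,0.4,0,0,-0.8,0,0.4,0,0,-0.8,0])

```text
clock: 6.7
position: [0.4995, -0.1682, 0.0703]
ee_rot: [-1.491, 0.579, -0.582]
force: [-0.0, -0.6, 1.2]
width: 0.402
```

Run:
```python
from h import *
s=arm.observe(); p=s['position']; j=Ro.from_rotvec(s['ee_rot']).as_matrix()[:,2]; print(p.round(4),np.degrees(np.arctan2(j[1],j[0])), 'go',(np.array([.4994,-.1672,.025])-p)*10, s['force'])
```

```text
[ 0.4995 -0.1682  0.0703] 47.485337629625576 go [-0.00104317  0.01004711 -0.45257381] [-0.02877781 -0.64454223  1.1829823 ]
```

Request:
carry_out(steps=[0.4,0,0.01,-0.25,0,0.4,0,0.01,-0.45,0,0.4,0,0.01,-0.45,0,0,0,0.01,-0.45,0,0,0,0.01,-0.45,0,0,0,0.01,-0.45,0,0,0,0.01,-0.45,0,0,0,0.01,-0.45,0], grip_force=25)

```text
clock: 7.5
position: [0.4995, -0.1678, 0.0254]
ee_rot: [-1.491, 0.579, -0.583]
force: [-1.7, 1.0, 8.1]
width: 0.235
```

Request:
carry_out(steps=[0,0,0,0.2,0,0,0,0,0.5,0,0,0,0,0.9,0,0,0,0,1,0,0,0,0,1,0])

```text
clock: 8.0
position: [0.4997, -0.1679, 0.126]
ee_rot: [-1.491, 0.577, -0.585]
force: [-0.7, -0.2, -1.5]
width: 0.24
```

Request:
carry_out(steps=[0,-0.1,0.2,0.2,-0.19,0,-0.2,0.5,0.2,-0.38,0,-0.3,0.8,0.2,-0.57,0,-0.3,0.8,0.2,-0.76,0,-0.3,0.8,0.2,-0.95,0,-0.3,0.8,0.2,-0.95,0,-0.3,0.8,0.2,-0.95,0,-0.3,0.8,0.2,-0.95])

```text
clock: 8.8
position: [0.468, -0.0877, 0.1432]
ee_rot: [-1.249, 1.147, -1.146]
force: [0.2, 0.1, -0.2]
width: 0.237
```

Run:
```python
from h import *
C,im,dep=snap('wrist','w4'); s=arm.observe(); p=s['position']; j=Ro.from_rotvec(s['ee_rot']).as_matrix()[:,2]; print(p.round(4),np.degrees(np.arctan2(j[1],j[0])),s['width'],s['force'])
```

```text
[ 0.468  -0.0877  0.1434] 4.831759451794603 0.2348113728238809 [-0.38640456 -0.36380266 -0.77991784]
```

View pics/w4.png

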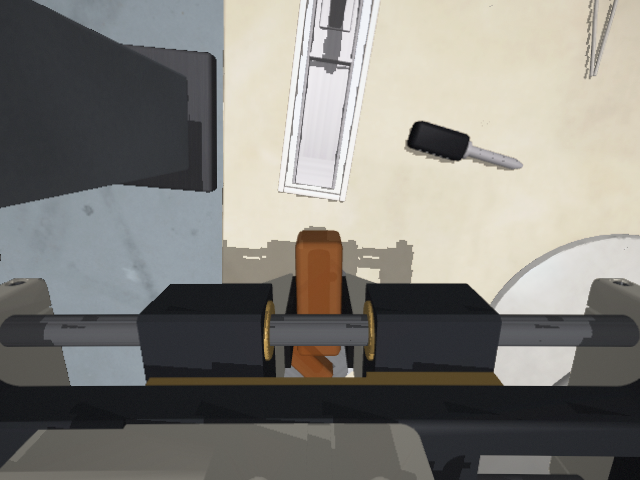

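Run:
```python
from h import *
C=cam('wrist'); D=np.load('pics/w4.npz'); P=cloud(C,D['dep']); g=cv2.cvtColor(D['im'],cv2.COLOR_RGB2GRAY)
for v in (90,120,150):
    print(v); print([(u,*(P[v,u,[0,2]]*1000).round(0).astype(int),int(g[v,u])) for u in range(282,372,2)])
print('cross', [(v,*(P[v,332,[1,2]]*1000).round(0).astype(int),int(g[v,332])) for v in range(40,80,2)])
print('spout', [(v,*(P[v,320,[1,2]]*1000).round(0).astype(int),int(g[v,320])) for v in range(150,204,2)])
```

```text
90
[(282, np.int64(429), np.int64(-1), 223), (284, np.int64(430), np.int64(0), 223), (286, np.int64(432), np.int64(1), 222), (288, np.int64(434), np.int64(1), 222), (290, np.int64(437), np.int64(14), 235), (292, np.int64(438), np.int64(13), 245), (294, np.int64(440), np.int64(14), 244), (296, np.int64(441), np.int64(10), 130), (298, np.int64(442), np.int64(5), 243), (300, np.int64(444), np.int64(6), 245), (302, np.int64(445), np.int64(6), 235), (304, np.int64(448), np.int64(17), 185), (306, np.int64(449), np.int64(9), 101), (308, np.int64(450), np.int64(7), 235), (310, np.int64(452), np.int64(8), 235), (312, np.int64(453), np.int64(8), 232), (314, np.int64(455), np.int64(8), 231), (316, np.int64(457), np.int64(7), 232), (318, np.int64(458), np.int64(8), 234), (320, np.int64(460), np.int64(8), 233), (322, np.int64(461), np.int64(11), 229), (324, np.int64(463), np.int64(9), 231), (326, np.int64(465), np.int64(9), 233), (328, np.int64(466), np.int64(8), 230), (330, np.int64(468), np.int64(9), 230), (332, np.int64(469), np.int64(9), 232), (334, np.int64(471), np.int64(8), 231), (336, np.
[... 5523 characters left out ...]
224), (170, np.int64(-37), np.int64(10), 224), (172, np.int64(-39), np.int64(10), 227), (174, np.int64(-40), np.int64(11), 226), (176, np.int64(-42), np.int64(14), 227), (178, np.int64(-43), np.int64(13), 230), (180, np.int64(-45), np.int64(13), 230), (182, np.int64(-47), np.int64(12), 230), (184, np.int64(-48), np.int64(13), 232), (186, np.int64(-50), np.int64(14), 214), (188, np.int64(-53), np.int64(5), 245), (190, np.int64(-54), np.int64(5), 236), (192, np.int64(-55), np.int64(14), 218), (194, np.int64(-57), np.int64(14), 246), (196, np.int64(-58), np.int64(15), 240), (198, np.int64(-62), np.int64(-1), 162), (200, np.int64(-64), np.int64(-1), 228), (202, np.int64(-66), np.int64(-1), 229)]
```

Request:
carry_out(steps=[0,-0.02,0.4,0,-0.19,0,-0.043,0.8,0,-0.19,0,-0.043,0.96,0,-0.19,0,-0.043,0.96,-0.4,-0.19,0,-0.043,0.96,-0.8,-0.19,0,-0.043,0.96,-0.8,-0.19,0,-0.043,0.96,-0.8,-0.19])

```text
clock: 9.55
position: [0.4635, 0.008, 0.0639]
ee_rot: [-1.179, 1.26, -1.258]
force: [0.6, 0.6, -0.1]
width: 0.238
```

```bash
cat >> h.py <<'E'
def where(tgt=None,yaw=None):
    s=arm.observe(); p=s['position']; j=Ro.from_rotvec(s['ee_rot']).as_matrix()[:,2]; a=np.degrees(np.arctan2(j[1],j[0]))
    print('t',s['clock'],p.round(4),'yaw',a.round(2),'w',round(float(s['width']),3),'F',np.round(s['force'],1))
    if tgt is not None: print('go',((np.array(tgt)-p)*10).round(3),'spin',0 if yaw is None else ((yaw-a)/45).round(3))
E
python3 -c "
from h import *
where([.4637,.0085,.0235],-3.8)"
```

```text
t 9.55 [0.4635 0.008  0.0639] yaw -3.84 w 0.238 F [ 0.6  0.6 -0.1]
go [ 0.002  0.005 -0.404] spin 0.001
```

Request:
carry_out(steps=[0,0,0.005,-0.2,0,0,0,0.005,-0.35,0,0,0,0.005,-0.41,0,0,0,0.005,-0.41,0,0.36,0,0.005,-0.41,0,0.36,0,0.005,-0.41,0,0.36,0,0.005,-0.41,0,0.36,0,0.005,-0.2,0,0.5,0,0.005,0.3,0,0.5,0,0.005,0.32,0,0.5,0,0.005,0.32,0])

```text
clock: 10.65
position: [0.465, 0.0092, 0.0972]
ee_rot: [-1.174, 1.256, -1.259]
force: [0.2, -0.9, -0.5]
width: 0.494
```

Run:
```python
from h import *
where([.4686,.0828,.0962],-3.8)
C,im,dep=snap('wrist','w5')
```

```text
t 10.65 [0.465  0.0092 0.0972] yaw -3.84 w 0.494 F [ 0.2 -0.9 -0.5]
go [ 0.036  0.736 -0.01 ] spin 0.001
```

View pics/w5.png

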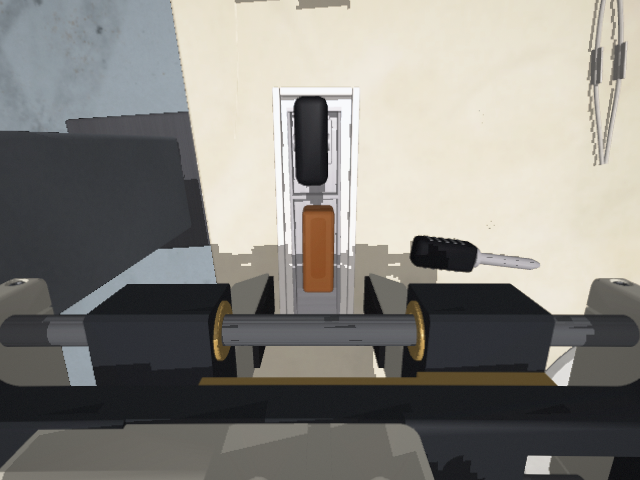

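Run:
```python
from h import *
C=cam('wrist'); D=np.load('pics/w5.npz'); P=cloud(C,D['dep'])
m=(P[...,2]>.125)&(P[...,2]<.15); m[230:]=0; q=P[m]; print(q.mean(0),cv2.minAreaRect(q[:,:2].astype(np.float32)),q[:,2].max())
hs=cv2.cvtColor(D['im'],cv2.COLOR_RGB2HSV); o=(hs[...,0]<18)&(hs[...,1]>150)&(hs[...,2]>60); q=P[o]; q=q[abs(q[:,2]-.034)<.004]; print(q.mean(0),cv2.minAreaRect(q[:,:2].astype(np.float32)))
```

```text
[0.46659494 0.08339227 0.13343245] ((0.4664442837238312, 0.08302264660596848), (0.029935196042060852, 0.013052020221948624), 86.21868133544922) 0.1364921110635846
[0.46420807 0.01105007 0.03241519] ((0.46417152881622314, 0.009729281067848206), (0.058860894292593, 0.02086310088634491), 85.53717803955078)
```

Request:
carry_out(steps=[0.5,0.02,0.3,0,0,0.5,0.036,0.65,0,0,0.5,0.036,0.735,-0.01,0,0.5,0.036,0.735,-0.01,0])

```text
clock: 11.1
position: [0.4666, 0.0838, 0.0935]
ee_rot: [-1.18, 1.258, -1.255]
force: [-0.2, -1.4, -0.6]
width: 0.502
```

Request:
carry_out(steps=[0,0,0,0,0,0,0,0,0,0,0,0,0,0,0,0,0,0,0,0,0,0,0,0,0,0,0,0,0,0], grip_force=58)

```text
clock: 11.7
position: [0.4676, 0.0822, 0.0948]
ee_rot: [-1.177, 1.259, -1.259]
force: [-0.6, -0.8, 0.3]
width: 0.105
```

Request:
carry_out(steps=[0,0,0,0.05,0,0,0,0,0.12,0,0,0,0,0.2,0,0,0,0,0.3,0,0,0,0,0.3,0])

```text
clock: 12.2
position: [0.4686, 0.0828, 0.1264]
ee_rot: [-1.174, 1.257, -1.259]
force: [1.0, 0.7, -1.8]
width: 0.104
```

Run:
```python
from h import *
where()
C,im,dep=snap('wrist','w6')
hs=cv2.cvtColor(im,cv2.COLOR_RGB2HSV); o=(hs[...,0]<18)&(hs[...,1]>150)&(hs[...,2]>60); print(o.sum())
s,im,dep=snap('side','s6'); c=cv2.resize(im[230:340,240:380],None,fx=4,fy=4); cv2.imwrite('pics/s6c.png',np.hstack([c[...,::-1]]))
```

```text
t 12.2 [0.4686 0.0828 0.1264] yaw -3.84 w 0.104 F [ 1.   0.7 -1.8]
355
```

View pics/s6c.png

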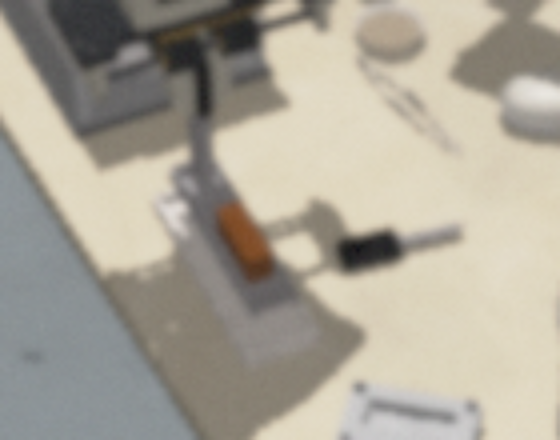

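```bash
cat >> h.py <<'E'
def tilt(name,dep,H,yaw,lo=-.165,hi=-.05):
    # points of the boat relative to the grasp point H, boat axes; prints z of the tray by y
    P=cloud(cam(name),dep).reshape(-1,3)-np.array(H); a=np.radians(yaw); c,s=np.cos(a),np.sin(a)
    q=np.c_[P[:,0]*c+P[:,1]*s,-P[:,0]*s+P[:,1]*c,P[:,2]]
    q=q[(abs(q[:,0])<.022)&(q[:,1]>-.16)&(q[:,1]<.1)&(q[:,2]>lo)&(q[:,2]<hi)]
    for y in np.arange(-.15,.1,.02):
        z=q[(q[:,1]>=y)&(q[:,1]<y+.02),2]
        if len(z)>3: print('y %.2f n %d z min %.3f med %.3f max %.3f'%(y+.01,len(z),z.min(),np.median(z),z.max()))
E
python3 - <<'E'
from h import *
tilt('side',np.load('pics/s6.npz')['dep'],[.4686,.0828,.1264+.0188],-3.84,lo=-.125,hi=-.07)
print('--');tilt('wrist',np.load('pics/w6.npz')['dep'],[.4686,.0828,.1264+.0188],-3.84,lo=-.125,hi=-.07)
E
```

```text
y -0.14 n 21 z min -0.122 med -0.098 max -0.090
y -0.12 n 60 z min -0.108 med -0.101 max -0.091
y -0.10 n 117 z min -0.111 med -0.095 max -0.074
y -0.08 n 72 z min -0.111 med -0.083 max -0.074
y -0.06 n 75 z min -0.111 med -0.083 max -0.073
y -0.04 n 37 z min -0.107 med -0.094 max -0.077
y -0.02 n 71 z min -0.109 med -0.099 max -0.072
y -0.00 n 64 z min -0.108 med -0.098 max -0.071
y 0.02 n 32 z min -0.125 med -0.100 max -0.092
--
y -0.12 n 74 z min -0.109 med -0.106 max -0.103
y -0.10 n 254 z min -0.107 med -0.081 max -0.080
y -0.08 n 89 z min -0.083 med -0.081 max -0.079
y -0.02 n 444 z min -0.109 med -0.106 max -0.095
y -0.00 n 860 z min -0.109 med -0.104 max -0.095
y 0.02 n 1062 z min -0.111 med -0.102 max -0.070
```

Request:
carry_out(steps=[0,0,0,0.1,0,0,0,0,0.3,0,0,0,0,0.55,0,0,0,0,0.8,0,0,0,0,1,0])

```text
clock: 12.8
position: [0.4676, 0.0824, 0.2265]
ee_rot: [-1.176, 1.258, -1.259]
force: [0.1, -0.0, -1.5]
width: 0.102
```

Request:
carry_out(steps=[0,0,0,0.25,0,0,0,0,0.5,0,0,0,0,0.75,0,0,0,0,0.95,0,0,0,0,1,0,0,0,0,1,0])

```text
clock: 13.4
position: [0.4677, 0.0825, 0.3251]
ee_rot: [-1.176, 1.258, -1.259]
force: [0.4, 0.1, -2.5]
width: 0.108
```

Request:
carry_out(steps=[0,0,0.05,0,0,0,0,0.15,0,0,0,0,0.3,0,0,0,0.02,0.5,0,0,0,0.04,0.72,0,0,0,0.06,0.97,0,0.01])

```text
clock: 14.0
position: [0.4731, 0.1808, 0.3238]
ee_rot: [-1.182, 1.254, -1.253]
force: [0.4, -0.8, -3.3]
width: 0.107
```

Request:
carry_out(steps=[0,0.02,0.25,0,0,0,0.04,0.5,0,0.01,0,0.06,0.75,0,0.02,0,0.08,1,0,0.02])

```text
clock: 14.4
position: [0.4808, 0.2814, 0.3236]
ee_rot: [-1.191, 1.241, -1.24]
force: [0.6, 0.3, -3.1]
width: 0.105
```

Request:
carry_out(steps=[0,0.02,0.25,0,0,0,0.04,0.48,0,0,0,0.06,0.68,0,0,0,0.07,0.85,0,0,0,0.07,0.95,0,0,0,0.07,1,0,0,0,0.07,1,0,0,0,0.07,1,0,0])

```text
clock: 15.2
position: [0.4889, 0.3786, 0.3248]
ee_rot: [-1.188, 1.242, -1.242]
force: [-0.1, 1.1, -1.3]
width: 0.106
```

Run:
```python
from h import *
where([.4902,.3985,.326],-2.45)
C,im,dep=snap('wrist','w7'); snap('side','s7')
```

```text
t 15.2 [0.4889 0.3786 0.3248] yaw -2.56 w 0.106 F [-0.1  1.1 -1.3]
go [0.013 0.199 0.012] spin 0.002
```

View pics/w7.png

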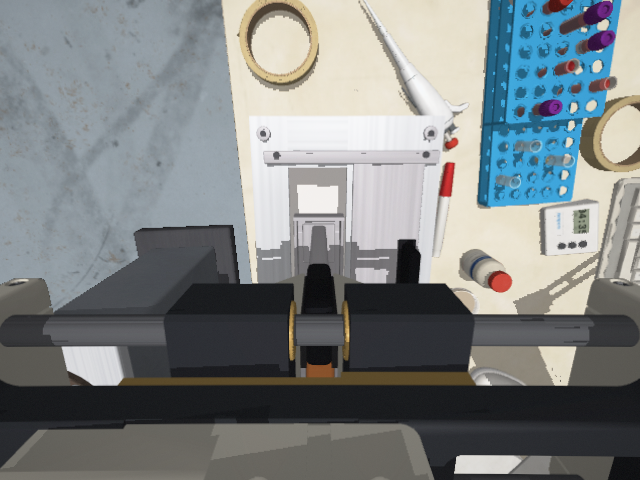

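Run:
```python
from h import *
C=cam('wrist'); D=np.load('pics/w7.npz'); P=cloud(C,D['dep']); g=cv2.cvtColor(D['im'],cv2.COLOR_RGB2GRAY)
for v in (185,205,): print(v,[(u,*(P[v,u]*1000).round(1).tolist(),int(g[v,u])) for u in list(range(284,298,1))+list(range(340,358,1))])
for v in (230,250): print(v,[(u,*(P[v,u,[0,2]]*1000).round(0).astype(int).tolist(),int(g[v,u])) for u in range(286,352,2)])
print('end',[(v,*(P[v,320,[1,2]]*1000).round(0).astype(int).tolist(),int(g[v,320])) for v in range(160,174,1)])
print('boatend',[(v,*(P[v,320,[1,2]]*1000).round(0).astype(int).tolist()) for v in range(208,226,2)])
tilt('side',np.load('pics/s7.npz')['dep'],[.4889,.3786,.3436],-2.56,lo=-.125,hi=-.07)
```

```text
185 [(284, 460.2, 416.6, 179.6, 232), (285, 460.9, 416.2, 176.9, 232), (286, 461.9, 416.4, 178.7, 232), (287, 462.9, 416.4, 179.1, 233), (288, 463.7, 416.3, 178.7, 179), (289, 452.8, 401.0, 49.8, 146), (290, 454.1, 400.9, 49.6, 156), (291, 455.3, 400.8, 49.1, 158), (292, 456.6, 400.7, 49.4, 157), (293, 457.8, 400.5, 47.9, 157), (294, 458.9, 400.3, 46.6, 157), (295, 460.3, 400.4, 47.6, 158), (296, 461.5, 400.1, 46.1, 158), (297, 462.8, 400.2, 47.4, 237), (340, 518.6, 395.8, 31.4, 157), (341, 520.0, 395.5, 29.8, 158), (342, 521.4, 395.4, 29.5, 158), (343, 522.7, 395.4, 29.4, 157), (344, 523.9, 395.5, 30.7, 158), (345, 525.4, 395.2, 29.1, 158), (346, 515.7, 413.6, 175.0, 148), (347, 516.3, 414.0, 178.2, 228), (348, 492.4, 452.5, 483.2, 235), (349, 518.2, 413.8, 177.7, 233), (350, 519.1, 413.7, 177.4, 233), (351, 519.9, 413.7, 177.7, 233), (352, 520.8, 413.8, 178.5, 141), (353, 521.3, 414.2, 181.9, 179), (354, 522.2, 414.1, 181.7, 209), (355, 523.0, 414.3, 183.3, 210), (356, 523.9, 414.1, 182.2, 210), (357, 524.8, 414.1, 182.2, 211)]
205 [(284, 458.9, 398.5, 178.9, 230), (285, 459.7, 398
[... 2644 characters left out ...]
57), (169, 418, 39, 157), (170, 417, 39, 157), (171, 416, 39, 157), (172, 414, 37, 157), (173, 413, 40, 157)]
boatend [(208, 368, 39), (210, 365, 38), (212, 362, 38), (214, 402, 240), (216, 401, 246), (218, 401, 250), (220, 399, 249), (222, 396, 240), (224, 394, 240)]
y -0.14 n 17 z min -0.104 med -0.098 max -0.092
y -0.12 n 47 z min -0.107 med -0.100 max -0.080
y -0.10 n 104 z min -0.109 med -0.093 max -0.071
y -0.08 n 55 z min -0.107 med -0.084 max -0.074
y -0.06 n 50 z min -0.107 med -0.083 max -0.073
y -0.04 n 31 z min -0.110 med -0.096 max -0.079
y -0.02 n 49 z min -0.110 med -0.097 max -0.071
y -0.00 n 54 z min -0.109 med -0.098 max -0.071
y 0.02 n 30 z min -0.108 med -0.099 max -0.083
```

Request:
carry_out(steps=[0,0,0.06,0,0,0,0,0.14,0,0,0,0,0.199,0,0,0,0,0.199,-0.1,0,0,0,0.199,-0.2,0,0,0,0.199,-0.3,0,0,0,0.199,-0.4,0,0,0,0.199,-0.4,0,0,0,0.199,-0.4,0])

```text
clock: 16.2
position: [0.4885, 0.3991, 0.2845]
ee_rot: [-1.189, 1.241, -1.242]
force: [0.4, 0.2, -1.5]
width: 0.105
```

Run:
```python
from h import *
where([.4890,.3985,.222],-2.45)
C,im,dep=snap('wrist','w8'); P=cloud(C,dep)
for v in (205,225,240,255):
    z=P[v,270:360]; s=z[(abs(z[:,2]-.178)<.004)]; b=z[(z[:,2]>.186)&(z[:,2]<.225)]
    l=s[s[:,0]<.49]; r=s[s[:,0]>.49]
    print(v,'slot',l[-1].round(4) if len(l) else None,r[0].round(4) if len(r) else None,'boat',(b[:,0].min().round(4),b[:,0].max().round(4),b[:,1].mean().round(3)) if len(b) else None)
```

```text
t 16.2 [0.4885 0.3991 0.2845] yaw -2.51 w 0.105 F [ 0.4  0.2 -1.5]
go [ 0.005 -0.006 -0.625] spin 0.001
205 slot [0.4636 0.4262 0.1782] [0.5163 0.424  0.1784] boat None
225 slot [0.4633 0.4101 0.1786] [0.5153 0.4076 0.1775] boat (np.float64(0.4721), np.float64(0.507), np.float64(0.414))
240 slot [0.4628 0.3964 0.1747] [0.5149 0.3957 0.1797] boat (np.float64(0.4714), np.float64(0.5067), np.float64(0.403))
255 slot [0.4622 0.3844 0.1774] [0.5142 0.3813 0.175 ] boat (np.float64(0.4708), np.float64(0.5057), np.float64(0.391))
```

Request:
carry_out(steps=[0,0,0,-0.12,0,0,0,0,-0.27,0,0,0,0,-0.42,0,0,0,0,-0.56,0,0,0,0,-0.66,0,0,0,0,-0.7,0,0,0,0,-0.7,0,0,0,0,-0.7,0,0,0,0,-0.7,0])

```text
clock: 17.15
position: [0.4889, 0.3997, 0.2155]
ee_rot: [-1.187, 1.241, -1.241]
force: [0.1, 0.3, -2.4]
width: 0.105
```

Request:
carry_out(steps=[0,-0.003,-0.07,0,0,0,-0.008,-0.18,0,0,0,-0.012,-0.29,0,0,0,-0.016,-0.38,0,0,0,-0.016,-0.4,0,0,0,-0.016,-0.4,0,0])

```text
clock: 17.75
position: [0.4872, 0.3588, 0.215]
ee_rot: [-1.188, 1.242, -1.242]
force: [-0.3, -0.2, -1.9]
width: 0.106
```

```bash
cat >> h.py <<'E'
def bends(tag):
    # handle and boat +y end in grasp frame, box axes, from wrist view
    C,im,dep=snap('wrist',tag); s=arm.observe(); H=s['position']+[0,0,arm.grip_point_offset]
    tilt('wrist',dep,H,-2.5,lo=-.15,hi=-.03)
E
python3 - <<'E'
from h import *
where(); bends('w9')
E
```

```text
t 17.75 [0.4872 0.3588 0.215 ] yaw -2.55 w 0.106 F [-0.3 -0.2 -1.9]
y -0.12 n 62 z min -0.107 med -0.105 max -0.102
y -0.10 n 258 z min -0.107 med -0.080 max -0.079
y -0.08 n 99 z min -0.081 med -0.080 max -0.079
y -0.02 n 440 z min -0.108 med -0.105 max -0.094
y -0.00 n 855 z min -0.107 med -0.103 max -0.094
y 0.02 n 1391 z min -0.110 med -0.095 max -0.030
y 0.08 n 2875 z min -0.058 med -0.049 max -0.046
y 0.10 n 1644 z min -0.058 med -0.055 max -0.053
```

Request:
carry_out(steps=[0,0,0,0,0,0,0,0,0,0,0,0,0,0,0], grip_force=25)

```text
clock: 18.1
position: [0.4869, 0.3597, 0.2147]
ee_rot: [-1.189, 1.241, -1.241]
force: [0.3, 0.2, -2.4]
width: 0.109
```

Run:
```python
from h import *
where(); bends('w10')
```

```text
t 18.1 [0.4869 0.3597 0.2147] yaw -2.47 w 0.109 F [ 0.3  0.2 -2.4]
y -0.12 n 68 z min -0.107 med -0.105 max -0.101
y -0.10 n 261 z min -0.107 med -0.080 max -0.078
y -0.08 n 103 z min -0.082 med -0.080 max -0.079
y -0.02 n 442 z min -0.108 med -0.105 max -0.094
y -0.00 n 854 z min -0.108 med -0.103 max -0.094
y 0.02 n 1386 z min -0.110 med -0.095 max -0.030
y 0.08 n 2967 z min -0.057 med -0.048 max -0.046
y 0.10 n 1651 z min -0.057 med -0.055 max -0.053
```

Request:
carry_out(steps=[0,0,0,0,0,0,0,0,0,0,0,0,0,0,0], grip_force=11)

```text
clock: 18.45
position: [0.487, 0.3594, 0.2147]
ee_rot: [-1.188, 1.241, -1.241]
force: [0.3, -0.2, -2.8]
width: 0.109
```

Run:
```python
from h import *
where(); bends('w11')
```

```text
t 18.45 [0.487  0.3594 0.2147] yaw -2.5 w 0.109 F [ 0.3 -0.2 -2.8]
y -0.12 n 70 z min -0.107 med -0.105 max -0.101
y -0.10 n 255 z min -0.106 med -0.080 max -0.078
y -0.08 n 109 z min -0.082 med -0.080 max -0.079
y -0.02 n 442 z min -0.108 med -0.105 max -0.094
y -0.00 n 858 z min -0.108 med -0.103 max -0.094
y 0.02 n 1405 z min -0.110 med -0.095 max -0.030
y 0.08 n 2961 z min -0.057 med -0.048 max -0.045
y 0.10 n 1656 z min -0.058 med -0.055 max -0.053
```

Request:
carry_out(steps=[0,0,0,0,0,0,0,0,0,0,0,0,0,0,0], grip_force=6.5)

```text
clock: 18.8
position: [0.487, 0.3594, 0.2148]
ee_rot: [-1.188, 1.241, -1.241]
force: [-0.9, 0.2, -1.7]
width: 0.109
```

Run:
```python
from h import *
where(); bends('w12')
```

```text
t 18.8 [0.487  0.3594 0.2148] yaw -2.5 w 0.109 F [-0.9  0.2 -1.7]
y -0.12 n 68 z min -0.107 med -0.105 max -0.103
y -0.10 n 266 z min -0.107 med -0.080 max -0.079
y -0.08 n 101 z min -0.082 med -0.080 max -0.079
y -0.02 n 441 z min -0.108 med -0.105 max -0.094
y -0.00 n 861 z min -0.108 med -0.103 max -0.094
y 0.02 n 1393 z min -0.109 med -0.095 max -0.030
y 0.08 n 2960 z min -0.058 med -0.048 max -0.046
y 0.10 n 1654 z min -0.057 med -0.055 max -0.053
```

Request:
carry_out(steps=[0,0,0,0,0,0,0,0,0,0], grip_force=4.5)

```text
clock: 19.05
position: [0.487, 0.3593, 0.2148]
ee_rot: [-1.188, 1.241, -1.241]
force: [0.2, 0.4, -2.7]
width: 0.107
```

Run:
```python
from h import *
where(); bends('w13')
```

```text
t 19.05 [0.487  0.3593 0.2148] yaw -2.5 w 0.107 F [ 0.2  0.4 -2.7]
y -0.12 n 370 z min -0.114 med -0.112 max -0.105
y -0.10 n 24 z min -0.105 med -0.089 max -0.088
y -0.02 n 463 z min -0.110 med -0.108 max -0.096
y -0.00 n 789 z min -0.109 med -0.104 max -0.094
y 0.02 n 1618 z min -0.107 med -0.095 max -0.030
y 0.04 n 257 z min -0.106 med -0.098 max -0.091
y 0.08 n 2959 z min -0.058 med -0.048 max -0.046
y 0.10 n 1651 z min -0.058 med -0.055 max -0.052
```

Request:
carry_out(steps=[0,0,0,0,0,0,0,0,0,0])

```text
clock: 19.3
position: [0.487, 0.3594, 0.2148]
ee_rot: [-1.188, 1.241, -1.241]
force: [0.2, -0.7, -1.6]
width: 0.108
```

Run:
```python
from h import *
where(); bends('w14')
```

```text
t 19.3 [0.487  0.3594 0.2148] yaw -2.5 w 0.108 F [ 0.2 -0.7 -1.6]
y -0.14 n 332 z min -0.147 med -0.139 max -0.132
y -0.12 n 52 z min -0.119 med -0.117 max -0.112
y -0.02 n 466 z min -0.111 med -0.108 max -0.096
y -0.00 n 760 z min -0.110 med -0.105 max -0.095
y 0.02 n 1701 z min -0.107 med -0.097 max -0.030
y 0.04 n 491 z min -0.104 med -0.093 max -0.090
y 0.08 n 2954 z min -0.057 med -0.049 max -0.046
y 0.10 n 1649 z min -0.057 med -0.055 max -0.053
```

Request:
carry_out(steps=[0,0,0,0,0,0,0,0,0,0], grip_force=3.8)

```text
clock: 19.55
position: [0.487, 0.3594, 0.2148]
ee_rot: [-1.188, 1.241, -1.241]
force: [0.6, -1.2, -2.6]
width: 0.104
```

Run:
```python
from h import *
where(); bends('w15')
```

```text
t 19.55 [0.487  0.3594 0.2148] yaw -2.5 w 0.104 F [ 0.6 -1.2 -2.6]
y -0.14 n 332 z min -0.146 med -0.139 max -0.132
y -0.12 n 51 z min -0.119 med -0.117 max -0.112
y -0.02 n 472 z min -0.112 med -0.108 max -0.096
y -0.00 n 754 z min -0.110 med -0.105 max -0.095
y 0.02 n 1696 z min -0.108 med -0.097 max -0.030
y 0.04 n 496 z min -0.105 med -0.093 max -0.089
y 0.08 n 2954 z min -0.057 med -0.049 max -0.046
y 0.10 n 1646 z min -0.057 med -0.055 max -0.053
```

View pics/w15.png

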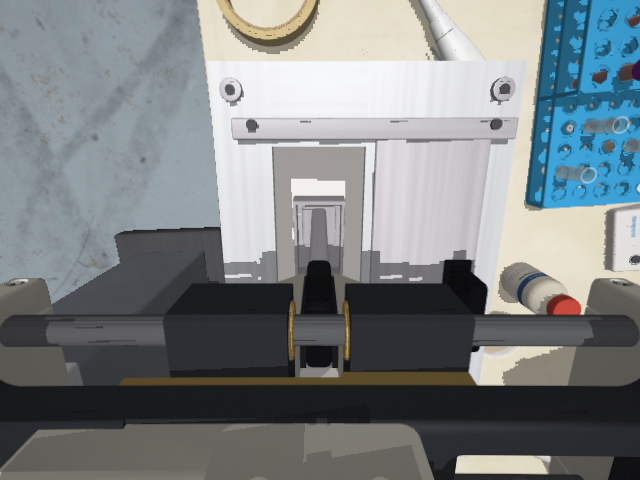

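Run:
```python
from h import *
D=np.load('pics/w15.npz'); C=cam('wrist'); P=cloud(C,D['dep'])
H=np.array([.487,.3594,.2148+.0188])
for v in list(range(192,262,6))+list(range(366,378,2)): print(v,[( (P[v,u]-H)*1000).round(0).astype(int)[1:].tolist() for u in (300,308,313,320,326,336)], D['im'][v,320])
s,im,dep=snap('side','s15'); snap('scene','sc15')
c=cv2.resize(im[150:280,210:330],None,fx=5,fy=5,interpolation=2); cv2.imwrite('pics/s15c.png',c[:600,:,::-1])
```

```text
192 [[28, -189], [27, -191], [26, -194], [26, -195], [26, -196], [25, -200]] [242 239 237]
198 [[36, -97], [36, -98], [36, -98], [36, -98], [36, -97], [35, -98]] [118 117 120]
204 [[33, -93], [33, -91], [33, -92], [32, -93], [33, -91], [32, -92]] [176 172 174]
210 [[27, -103], [27, -101], [27, -98], [28, -96], [27, -101], [26, -104]] [117 116 119]
216 [[22, -105], [22, -102], [26, -85], [26, -84], [22, -102], [21, -104]] [119 117 119]
222 [[17, -105], [18, -102], [24, -74], [24, -74], [17, -102], [16, -105]] [119 116 119]
228 [[13, -105], [13, -103], [23, -64], [23, -63], [22, -68], [11, -107]] [118 117 120]
234 [[8, -106], [8, -104], [22, -53], [74, 139], [21, -57], [7, -106]] [118 117 120]
240 [[3, -107], [3, -105], [21, -44], [21, -44], [20, -46], [2, -107]] [122 119 122]
246 [[-2, -109], [-2, -109], [19, -37], [20, -36], [19, -38], [-3, -108]] [120 117 121]
252 [[-7, -108], [-7, -108], [19, -29], [18, -30], [18, -30], [-8, -109]] [121 120 122]
258 [[-12, -110], [-12, -110], [18, -22], [17, -23], [17, -24], [-13, -110]] [121 119 122]
366 [[-8, 27], [-115, -117], [-15, 18], [-16, 18], [-16, 17], [-9, 27]] [14 15 17]
368 [[-114, -113], [-138, -146], [-138, -145], [-139, -145], [-139, -145], [-140, -146]] [126 124 124]
370 [[-116, -113], [-138, -142], [-138, -141], [-139, -142], [-139, -143], [-139, -142]] [132 129 129]
372 [[-138, -140], [-138, -140], [-138, -139], [-139, -140], [-139, -140], [-139, -139]] [131 128 128]
374 [[-138, -136], [-139, -137], [-139, -137], [-138, -136], [-140, -137], [-140, -137]] [132 130 130]
376 [[-138, -134], [-139, -134], [-138, -134], [-139, -134], [-139, -134], [-139, -133]] [132 130 129]
```

View pics/s15c.png

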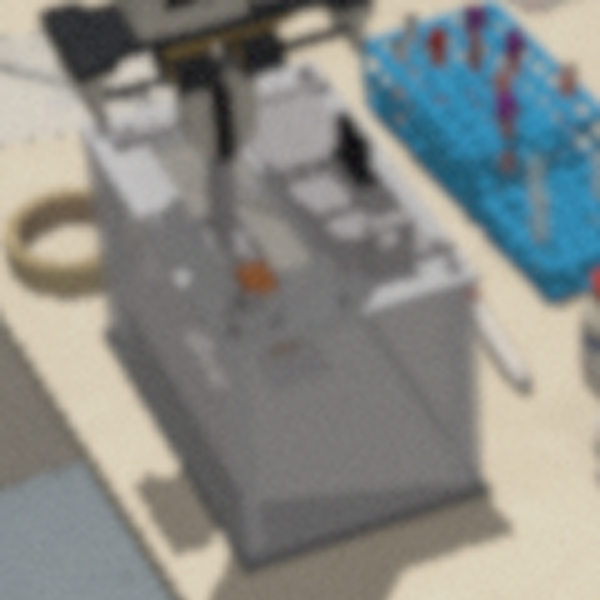

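Request:
carry_out(steps=[0,0.004,0.1,0,0,0,0.004,0.1,0,0,0,-0.004,-0.08,0,0,0,0.004,0.1,0,0,0,-0.004,-0.08,0,0,0,0.004,0.1,0,0,0,0.004,0.1,0,0], grip_force=3.8)

```text
clock: 20.4
position: [0.4871, 0.3707, 0.2149]
ee_rot: [-1.188, 1.241, -1.239]
force: [0.0, 0.3, -1.5]
width: 0.109
```

```bash
cat >> h.py <<'E'
def ang(tag,yaw=-2.5,show=False):
    # tilt of the boat from the handle's back face (+y side, below the fingers) and from the floor behind it
    C,im,dep=snap('wrist',tag); s=arm.observe(); H=s['position']+[0,0,arm.grip_point_offset]
    P=cloud(C,dep)-H; a=np.radians(yaw); X=P[...,0]*np.cos(a)+P[...,1]*np.sin(a); Y=-P[...,0]*np.sin(a)+P[...,1]*np.cos(a); Z=P[...,2]
    v,u=np.mgrid[:480,:640]; ok=(v<300)&(v>20)&(dep>0)
    m=ok&(abs(X)<.003)&(Z>-.1)&(Z<-.02)&(Y>0)&(Y<.09)
    if m.sum()>20:
        p=np.polyfit(Z[m],Y[m],1); r=Y[m]-np.polyval(p,Z[m]); k=abs(r)<.004; p=np.polyfit(Z[m][k],Y[m][k],1); print('handle: n',m.sum(),'tilt',np.arctan(-p[0]).round(3),'y at grip',p[1].round(4))
    m=ok&(abs(X)>.0075)&(abs(X)<.0135)&(Z<-.06)&(Z>-.125)&(Y>-.05)&(Y<.02+.03*show)
    if m.sum()>20:
        p=np.polyfit(Y[m],Z[m],1); r=Z[m]-np.polyval(p,Y[m]); k=abs(r)<.004; p=np.polyfit(Y[m][k],Z[m][k],1); t=np.arctan(p[0]); print('floor: n',m.sum(),'tilt',t.round(3),'dist to grip',(-p[1]*np.cos(t)).round(4))
    hs=cv2.cvtColor(im,cv2.COLOR_RGB2HSV); o=(hs[...,0]<18)&(hs[...,1]>150)&(hs[...,2]>60)&(dep>0); print('orange',o.sum(), (np.c_[X[o],Y[o],Z[o]].mean(0).round(3) if o.sum()>20 else ''))
E
python3 - <<'E'
from h import *
where(); ang('w16')
E
```

```text
t 20.4 [0.4871 0.3707 0.2149] yaw -2.43 w 0.109 F [ 0.   0.3 -1.5]
handle: n 1435 tilt 0.805 y at grip 0.0049
floor: n 207 tilt 1.052 dist to grip 0.0672
orange 158 [ 0.21  -0.066 -0.128]
```

Run:
```python
from h import *
D=np.load('pics/w16.npz'); C=cam('wrist'); P=cloud(C,D['dep']); H=arm.observe()['position']+[0,0,.0188]
for v in list(range(130,280,8))+[372]: print(v,[( (P[v,u]-H)*1000).round(0).astype(int)[1:].tolist() for u in (300,308,316,320,324,334)], D['im'][v,320].tolist())
```

```text
130 [[80, -55], [80, -56], [80, -54], [80, -55], [80, -55], [80, -57]] [241, 241, 243]
138 [[76, -55], [76, -56], [76, -57], [76, -56], [76, -56], [75, -55]] [235, 235, 238]
146 [[72, -48], [72, -47], [72, -48], [72, -48], [72, -47], [71, -48]] [210, 206, 210]
154 [[68, -48], [68, -48], [68, -50], [68, -48], [68, -46], [67, -48]] [197, 193, 196]
162 [[63, -55], [63, -56], [63, -55], [63, -56], [63, -55], [63, -56]] [136, 137, 139]
170 [[56, -95], [56, -90], [57, -73], [57, -72], [57, -73], [55, -90]] [103, 101, 103]
178 [[50, -98], [51, -93], [53, -65], [53, -66], [53, -65], [50, -93]] [155, 152, 154]
186 [[44, -102], [45, -96], [49, -58], [49, -59], [49, -58], [44, -97]] [154, 151, 155]
194 [[38, -105], [38, -104], [45, -53], [45, -53], [45, -53], [37, -104]] [155, 152, 156]
202 [[32, -108], [32, -108], [42, -46], [42, -46], [42, -47], [31, -108]] [154, 151, 154]
210 [[25, -111], [25, -113], [39, -41], [38, -41], [38, -42], [24, -114]] [157, 153, 155]
218 [[20, -106], [20, -105], [35, -35], [35, -35], [35, -36], [19, -106]] [156, 152, 157]
226 [[11, -121], [10, -122], [32, -31], [32, -30], [32, -30], [10, -121]] [157, 154, 157]
234 [[3, -127], [3, -125], [29, -26], [29, -26], [29, -26], [2, -126]] [157, 154, 158]
242 [[-5, -131], [-6, -131], [27, -21], [26, -22], [27, -20], [-7, -131]] [158, 154, 157]
250 [[-14, -137], [-14, -136], [24, -17], [24, -16], [24, -16], [-15, -136]] [158, 154, 158]
258 [[-21, -134], [21, -12], [22, -10], [22, -10], [22, -10], [-24, -142]] [23, 23, 27]
266 [[-27, -131], [19, -8], [19, -7], [19, -7], [19, -7], [-34, -147]] [21, 19, 24]
274 [[11, -17], [17, -4], [17, -3], [17, -2], [17, -3], [11, -18]] [20, 20, 23]
372 [[-150, -156], [-150, -156], [-150, -155], [-151, -155], [-150, -154], [-150, -154]] [129, 127, 126]
```

Request:
carry_out(steps=[0,0,0,0,0,0,0,0,0,0,0,0,0,0,0,0,0,0,0,0], grip_force=15)

```text
clock: 20.85
position: [0.4874, 0.3691, 0.2148]
ee_rot: [-1.188, 1.241, -1.242]
force: [-0.3, -0.1, -2.2]
width: 0.106
```

Run:
```python
from h import *
where()
s,im,dep=snap('side','s17'); c=cv2.resize(im[150:280,210:330],None,fx=5,fy=5,interpolation=2)[:600]
s2,im2,dep2=snap('wrist','w17'); c2=cv2.resize(im2[100:400,200:450],None,fx=1,fy=1)
f=np.zeros((600,800,3),np.uint8); f[:,:600]=c; f[:300,550:]=c2[:, :250]; cv2.imwrite('pics/s17c.png',f[...,::-1])
```

```text
t 20.85 [0.4874 0.3691 0.2148] yaw -2.52 w 0.106 F [-0.3 -0.1 -2.2]
```

View pics/s17c.png

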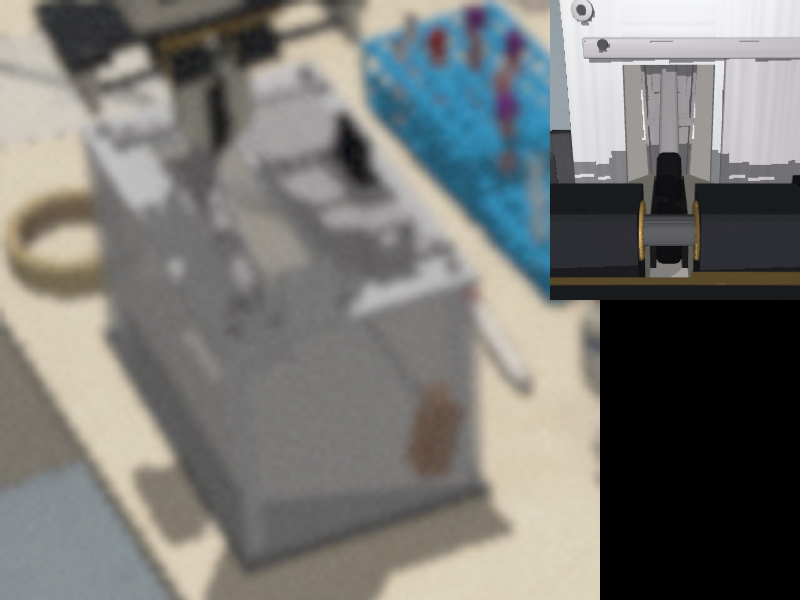

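```bash
sed -i 's/(Z>-.1)&(Z<-.02)&(Y>0)&(Y<.09)/(Z>-.068)\&(Z<-.02)\&(Y>0)\&(Y<.1+Z*.6)/' h.py
python3 - <<'E'
from h import *
where(); ang('w18')
D=np.load('pics/w18.npz'); P=cloud(cam('wrist'),D['dep'])-(arm.observe()['position']+[0,0,.0188])
for v in range(140,270,8): print(v,[(P[v,u]*1000).round(0).astype(int)[1:].tolist() for u in (300,308,320,334)])
E
```

```text
t 20.95 [0.4874 0.3692 0.2148] yaw -2.5 w 0.106 F [ 1.1 -0.1 -1.7]
handle: n 954 tilt 0.547 y at grip 0.0136
floor: n 232 tilt 1.014 dist to grip 0.0704
orange 219 [ 0.212 -0.068 -0.13 ]
140 [[75, -49], [75, -47], [75, -48], [74, -48]]
148 [[71, -48], [71, -47], [71, -48], [70, -49]]
156 [[67, -47], [67, -47], [66, -48], [66, -48]]
164 [[62, -57], [62, -56], [62, -55], [62, -54]]
172 [[55, -94], [55, -92], [56, -71], [54, -92]]
180 [[49, -99], [49, -94], [52, -64], [48, -95]]
188 [[43, -102], [43, -98], [48, -58], [42, -98]]
196 [[37, -104], [37, -105], [44, -51], [36, -105]]
204 [[30, -108], [30, -110], [41, -45], [29, -108]]
212 [[24, -112], [24, -111], [38, -40], [23, -111]]
220 [[19, -105], [19, -104], [34, -35], [18, -104]]
228 [[9, -123], [8, -123], [32, -29], [7, -122]]
236 [[1, -127], [0, -127], [29, -24], [0, -126]]
244 [[-7, -132], [-8, -132], [26, -18], [-8, -131]]
252 [[-15, -134], [-17, -137], [23, -15], [-17, -136]]
260 [[-22, -132], [21, -11], [21, -9], [-27, -142]]
268 [[-29, -132], [18, -7], [18, -6], [-36, -147]]
```

Request:
carry_out(steps=[0,-0.004,-0.1,0,0,0,-0.008,-0.22,0,0,0,-0.013,-0.34,0,0,0,-0.013,-0.36,0,0,0,-0.013,-0.36,0,0,0,-0.013,-0.36,0,0], grip_force=40)

```text
clock: 21.6
position: [0.4861, 0.3337, 0.2149]
ee_rot: [-1.188, 1.241, -1.241]
force: [-0.6, 0.2, -1.7]
width: 0.106
```

Run:
```python
from h import *
where([.4861,.334,.372],-2.45); ang('w19')
```

```text
t 21.6 [0.4861 0.3337 0.2149] yaw -2.49 w 0.106 F [-0.6  0.2 -1.7]
go [0.    0.003 1.571] spin 0.001
handle: n 763 tilt 0.537 y at grip 0.0139
floor: n 238 tilt 1.015 dist to grip 0.0701
orange 759 [ 0.229 -0.052 -0.15 ]
```

Request:
carry_out(steps=[0,0,0,0.1,0,0,0,0,0.3,0,0,0,0,0.5,0,0,0,0,0.75,0,0,0,0,1,0])

```text
clock: 22.15
position: [0.4859, 0.3338, 0.3163]
ee_rot: [-1.188, 1.241, -1.241]
force: [0.6, 0.6, -1.7]
width: 0.11
```

Request:
carry_out(steps=[0,0,0,0.25,0,0,0,0,0.5,0,0,0,0,0.62,0,0,0,0,0.62,0,0,0,0,0.62,0])

```text
clock: 22.65
position: [0.4858, 0.3334, 0.3759]
ee_rot: [-1.189, 1.241, -1.241]
force: [-0.3, -0.1, -2.2]
width: 0.107
```

Request:
carry_out(steps=[0,0,-0.1,0,0,0,0,-0.3,0,0,0,-0.02,-0.6,0,0,0,-0.06,-1,0,0])

```text
clock: 23.05
position: [0.4796, 0.2316, 0.3757]
ee_rot: [-1.19, 1.241, -1.241]
force: [0.5, -0.5, -1.7]
width: 0.106
```

Request:
carry_out(steps=[0,-0.03,-0.4,0,-0.01,0,-0.05,-0.75,0,-0.02,0,-0.07,-1,0,-0.03])

```text
clock: 23.35
position: [0.4723, 0.1285, 0.3765]
ee_rot: [-1.175, 1.261, -1.262]
force: [0.4, -0.5, -1.6]
width: 0.104
```

Request:
carry_out(steps=[0,-0.02,-0.25,0,0,0,-0.03,-0.4,0,0,0,-0.03,-0.5,-0.2,0,0,-0.03,-0.5,-0.6,0,0,-0.03,-0.5,-1,0,0,-0.03,-0.5,-1,0])

```text
clock: 23.95
position: [0.4665, 0.0819, 0.2723]
ee_rot: [-1.185, 1.264, -1.257]
force: [-0.4, -0.1, -1.1]
width: 0.103
```

Run:
```python
from h import *
where([.4676,.080,.168],-3.8); ang('w20',-3.8)
```

```text
t 23.95 [0.4665 0.0819 0.2723] yaw -3.87 w 0.103 F [-0.4 -0.1 -1.1]
go [ 0.011 -0.019 -1.043] spin 0.002
handle: n 781 tilt 0.533 y at grip 0.0116
floor: n 188 tilt 0.612 dist to grip 0.0987
orange 32 [ 0.232  0.191 -0.221]
```

Request:
carry_out(steps=[0,0.01,-0.02,-0.3,0,0,0.01,-0.02,-0.6,0,0,0.01,-0.02,-0.9,0,0,0.01,-0.02,-1,0,0,0.01,-0.02,-1,0])

```text
clock: 24.5
position: [0.4714, 0.0814, 0.1773]
ee_rot: [-1.177, 1.259, -1.258]
force: [0.0, 0.3, -1.4]
width: 0.104
```

Request:
carry_out(steps=[0,0,0,0,0,0,0,0,-0.15,0,0,0,0,-0.25,0,0,0,0,-0.35,0,0,0,0,-0.42,0,0,0,0,-0.49,0,0,0,0,-0.56,0,0,0,0,-0.62,0,0,0,0,-0.68,0,0,0,0,-0.74,0,0,0,0,-0.77,0,0,0,0,-0.77,0], grip_force=5)

```text
clock: 25.7
position: [0.4707, 0.0811, 0.0994]
ee_rot: [-1.178, 1.259, -1.259]
force: [0.3, -0.1, 0.6]
width: 0.001
```

Run:
```python
from h import *
where([.4676,.080,.0948],-3.8); ang('w21',-3.8)
```

```text
t 25.7 [0.4707 0.0811 0.0994] yaw -3.86 w 0.001 F [ 0.3 -0.1  0.6]
go [-0.031 -0.011 -0.046] spin 0.001
handle: n 212 tilt -0.347 y at grip 0.0906
floor: n 925 tilt -0.375 dist to grip 0.0768
orange 0
```

Run:
```python
from h import *
s,im,dep=snap('side','s21'); c=cv2.resize(im[210:350,220:380],None,fx=3.5,fy=3.5,interpolation=2)
im2=np.load('pics/w21.npz')['im']; f=np.zeros((600,800,3),np.uint8); f[:490,:560]=c; f[:,480:]=cv2.resize(im2[:,190:450],(320,600)); cv2.imwrite('pics/s21c.png',f[...,::-1])
```

```text
(no output)
```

View pics/s21c.png

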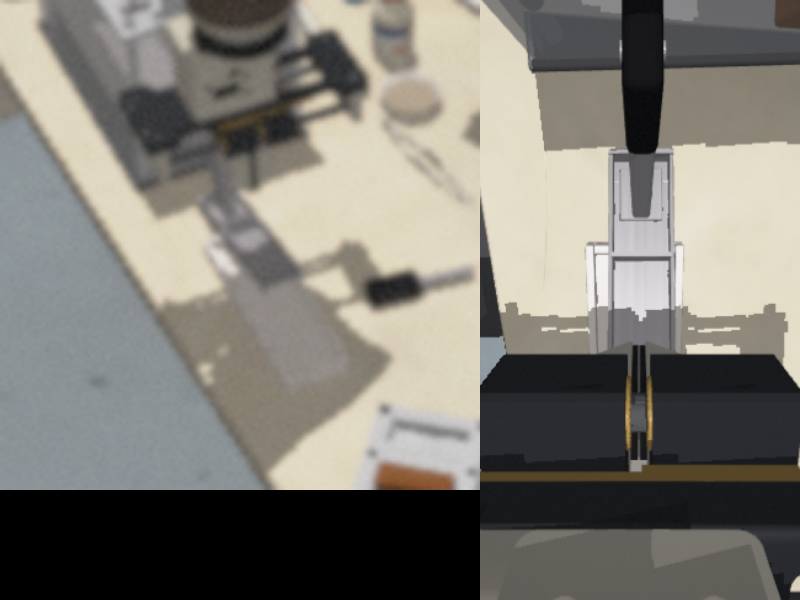

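Run:
```python
from h import *
D=np.load('pics/w21.npz'); P=cloud(cam('wrist'),D['dep'])*1000
for v in range(0,285,9): print(v,[P[v,u].round(0).astype(int).tolist() for u in (303,306,312,320,336,341)], D['im'][v,320].tolist())
```

```text
0 [[473, 216, 82], [475, 201, 125], [477, 201, 126], [480, 200, 127], [485, 200, 125], [490, 215, 81]] [15, 16, 16]
9 [[473, 216, 71], [475, 199, 124], [477, 198, 127], [480, 197, 127], [485, 197, 127], [491, 216, 69]] [13, 14, 15]
18 [[472, 216, 60], [475, 195, 127], [477, 195, 128], [479, 194, 129], [485, 195, 126], [492, 215, 57]] [20, 21, 25]
27 [[472, 216, 44], [475, 193, 127], [477, 192, 130], [479, 191, 130], [485, 191, 129], [493, 215, 44]] [24, 24, 27]
36 [[473, 190, 126], [474, 190, 128], [476, 189, 131], [479, 189, 130], [484, 188, 130], [494, 215, 25]] [24, 25, 27]
45 [[470, 216, 9], [474, 186, 130], [476, 186, 131], [479, 186, 132], [484, 185, 132], [495, 215, 7]] [25, 26, 29]
54 [[470, 212, 6], [474, 184, 131], [476, 183, 133], [479, 183, 134], [484, 182, 133], [495, 210, 4]] [24, 26, 28]
63 [[469, 207, 1], [474, 181, 132], [476, 180, 135], [478, 180, 134], [484, 180, 134], [495, 205, 1]] [20, 20, 24]
72 [[469, 201, 2], [474, 178, 130], [476, 178, 132], [478, 177, 133], [484, 177, 132], [495, 200, 0]] [17, 16, 17]
81 [[468, 196, 1], [473, 176, 123], [475, 176, 127], [47
[... 1846 characters left out ...]
 [488, 99, 29]] [215, 211, 216]
234 [[462, 95, 32], [464, 94, 31], [468, 94, 31], [473, 94, 31], [484, 93, 33], [488, 93, 32]] [220, 217, 221]
243 [[461, 89, 34], [463, 88, 33], [467, 88, 33], [473, 88, 33], [484, 87, 33], [487, 87, 33]] [222, 220, 223]
252 [[461, 83, 37], [463, 83, 36], [467, 82, 35], [472, 83, 38], [483, 81, 36], [487, 81, 36]] [225, 222, 226]
261 [[460, 77, 38], [463, 77, 39], [467, 77, 39], [472, 77, 39], [483, 75, 38], [486, 75, 38]] [120, 119, 121]
270 [[460, 71, 40], [462, 71, 41], [466, 71, 40], [472, 71, 40], [483, 70, 40], [486, 70, 40]] [120, 119, 122]
279 [[465, 92, 107], [466, 93, 108], [469, 92, 107], [473, 91, 104], [480, 92, 107], [483, 91, 107]] [29, 28, 31]
```

Request:
carry_out(steps=[0.56,0.023,-0.061,0,0,0.56,0.023,-0.061,0,0,0.56,0.023,-0.061,0,0,0.56,0.023,-0.061,0,0,0.56,0.023,-0.061,-0.3,0,0.56,0.023,-0.061,-0.55,0,0.56,0.023,-0.061,-0.69,0,0.56,0.023,-0.061,-0.69,0,0.56,0.023,-0.061,-0.69,0])

```text
clock: 26.7
position: [0.4734, 0.0753, 0.031]
ee_rot: [-1.177, 1.259, -1.258]
force: [0.3, 1.1, -0.0]
width: 0.555
```

Run:
```python
from h import *
where([.473,.075,.03],-3.8)
C,im,dep=snap('wrist','w22'); P=cloud(C,dep)*1000
for v in (150,200,240,262): print(v,[P[v,u].round(0).astype(int).tolist()[::2] for u in range(285,365,4)])
for v in range(100,285,15): print(v,P[v,320].round(0))
```

```text
t 26.7 [0.4734 0.0753 0.031 ] yaw -3.85 w 0.555 F [ 0.3  1.1 -0. ]
go [-0.004 -0.003 -0.01 ] spin 0.001
150 [[461, 8], [463, 9], [465, 12], [468, 12], [472, 62], [474, 66], [475, 66], [476, 66], [478, 66], [479, 66], [481, 64], [484, 13], [486, 13], [488, 13], [490, 9], [492, 9], [493, 20], [497, 0], [499, 2], [501, 1]]
200 [[460, 16], [462, 16], [464, 15], [466, 15], [468, 16], [470, 16], [472, 17], [474, 17], [476, 15], [478, 15], [480, 16], [482, 17], [484, 16], [486, 17], [488, 14], [490, 15], [491, 27], [496, 0], [498, 0], [500, 1]]
240 [[458, 22], [460, 20], [462, 21], [464, 22], [466, 22], [468, 21], [470, 21], [473, 22], [475, 21], [477, 23], [479, 22], [481, 21], [483, 22], [485, 22], [487, 22], [489, 21], [490, 32], [494, 13], [496, 13], [498, 14]]
262 [[458, 25], [460, 25], [462, 25], [464, 24], [466, 24], [468, 24], [470, 25], [472, 25], [474, 25], [476, 24], [478, 25], [480, 24], [482, 25], [484, 25], [486, 24], [488, 26], [490, 34], [493, 14], [495, 14], [498, 15]]
100 [480. 158. 109.]
115 [479. 155. 102.]
130 [479. 152.  86.]
145 [479. 148.  73.]
160 [479. 149. 189.]
175 [478. 134.  22.]
190 [478. 125.  14.]
205 [477. 118.  16.]
220 [477. 114.  32.]
235 [476. 103.  21.]
250 [476.  96.  23.]
265 [475.  88.  25.]
280 [475.  81.  28.]
```

Request:
carry_out(steps=[0.56,0,0,-0.09,0,0.56,0,0,-0.09,0,0,0,0,-0.09,0,0,0,0,-0.09,0,0,0,0,-0.09,0,0,0,0,-0.09,0,0,0,0,-0.09,0], grip_force=30)

```text
clock: 27.45
position: [0.4735, 0.0753, 0.0219]
ee_rot: [-1.176, 1.258, -1.259]
force: [0.5, 0.3, 0.6]
width: 0.388
```

Request:
carry_out(steps=[0,0,0,0.08,0,0,0,0,0.2,0,0,0,0,0.3,0,0,0,0,0.3,0])

```text
clock: 27.85
position: [0.4745, 0.0755, 0.0536]
ee_rot: [-1.174, 1.257, -1.259]
force: [0.7, -0.4, -1.7]
width: 0.388
```

Run:
```python
from h import *
where()
C,im,dep=snap('wrist','w23'); P=cloud(C,dep)*1000
for v in range(60,285,15): print(v,P[v,320].round(0),P[v,305].round(0))
print([P[262,u].round(0).astype(int).tolist()[::2] for u in range(270,375,4)])
```

```text
t 27.85 [0.4745 0.0755 0.0536] yaw -3.86 w 0.388 F [ 0.7 -0.4 -1.7]
60 [481. 162. 150.] [478. 162. 151.]
75 [480. 161. 145.] [478. 161. 145.]
90 [480. 159. 140.] [477. 159. 140.]
105 [480. 157. 133.] [477. 157. 134.]
120 [480. 155. 122.] [477. 155. 123.]
135 [480. 151. 111.] [476. 151. 112.]
150 [480. 147.  95.] [475. 147.  95.]
165 [480. 140.  74.] [474. 141.  74.]
180 [479. 132.  47.] [472. 132.  47.]
195 [479. 124.  45.] [471. 125.  45.]
210 [478. 117.  49.] [471. 118.  48.]
225 [478. 114.  64.] [471. 114.  64.]
240 [477. 103.  52.] [470. 104.  53.]
255 [477.  96.  54.] [470.  96.  54.]
270 [476.  89.  56.] [469.  90.  56.]
[[444, 8], [446, 5], [449, 5], [459, 64], [460, 56], [462, 55], [464, 55], [466, 55], [468, 55], [470, 55], [472, 55], [474, 54], [476, 56], [478, 56], [480, 56], [482, 55], [484, 56], [485, 55], [487, 56], [489, 55], [491, 58], [492, 65], [501, 0], [503, 1], [506, 0], [509, 0], [511, 1]]
```

Request:
carry_out(steps=[0,-0.03,-0.15,0.05,0,0,-0.06,-0.35,0.05,0,0,-0.085,-0.55,0.05,0,0,-0.085,-0.59,0.05,0,0,-0.085,-0.59,0,0,0,-0.085,-0.59,-0.12,0,0,-0.085,-0.59,-0.22,0,0,-0.085,-0.59,-0.22,0])

```text
clock: 28.7
position: [0.4639, 0.0168, 0.0284]
ee_rot: [-1.179, 1.259, -1.257]
force: [-0.3, 0.2, -1.8]
width: 0.392
```

Run:
```python
from h import *
where()
C,im,dep=snap('wrist','w24'); P=cloud(C,dep)*1000
for v in range(90,285,10): print(v,P[v,320].round(0),P[v,306].round(0),P[v,290].round(0), P[v,352].round(0))
for v in (170,200): print([(u,*P[v,u].round(0).astype(int).tolist()[::2]) for u in range(270,375,3)])
```

```text
t 28.7 [0.4639 0.0168 0.0284] yaw -3.79 w 0.392 F [-0.3  0.2 -1.8]
90 [470. 100. 115.] [467. 101. 115.] [464. 101. 114.] [486. 113.  15.]
100 [470.  99. 112.] [467.  99. 110.] [464. 100. 107.] [486. 108.  18.]
110 [470.  98. 105.] [467.  98. 105.] [456. 106.  13.] [485. 104.  19.]
120 [470.  96.  96.] [466.  96.  96.] [456. 102.  10.] [485.  99.  22.]
130 [470.  94.  90.] [466.  94.  90.] [456.  97.  14.] [485.  95.  22.]
140 [470.  91.  82.] [465.  91.  81.] [455.  92.  15.] [485.  90.  23.]
150 [469.  88.  71.] [465.  88.  71.] [455.  88.  14.] [484.  86.  27.]
160 [469.  84.  56.] [464.  84.  57.] [455.  83.  16.] [484.  82.  27.]
170 [469.  79.  41.] [463.  79.  39.] [454.  78.  17.] [484.  77.  27.]
180 [469.  73.  22.] [462.  73.  22.] [454.  74.  18.] [483.  73.  29.]
190 [468.  68.  20.] [461.  68.  21.] [454.  69.  20.] [483.  68.  31.]
200 [468.  63.  21.] [461.  64.  20.] [453.  64.  21.] [483.  64.  32.]
210 [468.  59.  24.] [461.  59.  23.] [453.  60.  24.] [482.  60.  33.]
220 [467.  54.  24.] [460.  54.  23.] [453.  55.  24.] [482.  55.  34.]
230 [467.  49.  26.] [460.
[... 817 characters left out ...]
7), (348, 483, 16), (351, 483, 28), (354, 485, 27), (357, 488, 5), (360, 490, 7), (363, 491, 5), (366, 492, 12), (369, 493, 14), (372, 495, 14)]
[(270, 442, 14), (273, 443, 9), (276, 444, 5), (279, 449, 32), (282, 451, 31), (285, 451, 21), (288, 452, 22), (291, 454, 23), (294, 455, 20), (297, 457, 22), (300, 458, 21), (303, 460, 21), (306, 461, 20), (309, 463, 21), (312, 464, 21), (315, 466, 21), (318, 467, 21), (321, 468, 22), (324, 470, 21), (327, 471, 21), (330, 473, 21), (333, 474, 21), (336, 476, 21), (339, 477, 21), (342, 479, 21), (345, 480, 21), (348, 482, 21), (351, 482, 31), (354, 484, 31), (357, 488, 6), (360, 489, 6), (363, 491, 6), (366, 491, 14), (369, 493, 13), (372, 494, 14)]
```

Request:
carry_out(steps=[0,0,0,-0.05,0,0,0,0,-0.1,0,0,0,0,-0.1,0,0,0,0,-0.1,0], grip_force=8)

```text
clock: 29.15
position: [0.465, 0.0164, 0.0198]
ee_rot: [-1.176, 1.258, -1.259]
force: [0.5, 0.8, -0.7]
width: 0.389
```

Request:
carry_out(steps=[0.5,0,0,0,0,0.5,0,0,0,0,0.5,0,0,0,0,0.5,0,0,0.3,0,0.5,0,0,0.6,0,0.5,0,0,0.78,0,0.5,0,0,0.78,0])

```text
clock: 29.85
position: [0.4665, 0.0165, 0.1]
ee_rot: [-1.173, 1.256, -1.26]
force: [0.2, 0.0, -0.4]
width: 0.503
```

Run:
```python
from h import *
where()
C,im,dep=snap('wrist','w25'); P=cloud(C,dep)*1000
for v in range(90,285,10): print(v,P[v,320].round(0),P[v,300].round(0))
m=(P[...,2]>125)&(P[...,2]<150); m[230:]=0; q=P[m]; print(q.mean(0),cv2.minAreaRect(q[:,:2].astype(np.float32)))
```

```text
t 29.85 [0.4665 0.0165 0.1   ] yaw -3.85 w 0.503 F [ 0.2  0.  -0.4]
90 [476. 125.  -0.] [461. 126.  -1.]
100 [475. 117.  13.] [461. 118.  12.]
110 [475. 111.   5.] [461. 112.   6.]
120 [473.  98. 132.] [461. 105.  18.]
130 [472.  94. 137.] [465.  95. 134.]
140 [472.  91. 135.] [465.  91. 135.]
150 [472.  87. 136.] [465.  88. 133.]
160 [472.  84. 135.] [465.  84. 134.]
170 [471.  81. 136.] [464.  81. 134.]
180 [471.  77. 134.] [464.  77. 133.]
190 [471.  74. 135.] [464.  74. 133.]
200 [471.  70. 135.] [456.  50.   8.]
210 [470.  41.   8.] [455.  42.   7.]
220 [469.  34.   9.] [454.  34.   7.]
230 [469.  26.   8.] [454.  27.   8.]
240 [468.  18.   8.] [453.  19.   8.]
250 [468.  10.   7.] [452.  11.   8.]
260 [467.   1.   7.] [452.   3.   8.]
270 [467.  -7.   8.] [451.  -5.   8.]
280 [466. -15.   8.] [451. -14.   8.]
[469.74425355  83.40081207 134.63823454] ((469.7320251464844, 82.78654479980469), (29.96666145324707, 12.795969009399414), 86.63988494873047)
```

Request:
carry_out(steps=[0.4,0,-0.3,0.1,0,0.4,0,-0.7,0.1,0.19,0.4,0,-1,0.1,0.38,0.4,0,-1,0.1,0.57,0.4,0,-1,0.1,0.7,0.4,0,-1,0.1,0.7])

```text
clock: 30.5
position: [0.4641, -0.084, 0.1067]
ee_rot: [-1.4, 0.848, -0.845]
force: [0.6, 0.4, -0.2]
width: 0.399
```

Request:
carry_out(steps=[0.4,0,-0.4,0,0.19,0.4,-0.01,-0.8,0,0.38,0.4,-0.027,-1,0,0.44,0.4,-0.027,-1,0,0.44,0.4,-0.027,-1,0,0.44])

```text
clock: 31.0
position: [0.4618, -0.1834, 0.107]
ee_rot: [-1.49, 0.585, -0.583]
force: [0.3, 0.9, -0.4]
width: 0.406
```

Run:
```python
from h import *
where([.4638,-.2058,.025],47.5)
C,im,dep=snap('wrist','w26'); P=cloud(C,dep)
hs=cv2.cvtColor(im,cv2.COLOR_RGB2HSV); o=(hs[...,0]<18)&(hs[...,1]>150)&(hs[...,2]>60)
k,l,st,c=cv2.connectedComponentsWithStats(o.astype(np.uint8))
for i in range(1,k):
    if st[i,4]>100:
        q=P[l==i]; top=q[abs(q[:,2]-.037)<.004]; r=cv2.minAreaRect(top[:,:2].astype(np.float32)); print(c[i].round(),len(q),len(top),top.mean(0).round(4),np.round(r[0],4),np.round(r[1],4),round(r[2],2))
```

```text
t 31.0 [ 0.4618 -0.1834  0.107 ] yaw 47.23 w 0.406 F [ 0.3  0.9 -0.4]
go [ 0.02  -0.224 -0.82 ] spin 0.006
[226. 255.] 1881 1520 [ 0.4202 -0.2365  0.0368] [ 0.4204 -0.2374] [0.0216 0.0375] 47.31
[298. 268.] 2367 2231 [ 0.4628 -0.2044  0.037 ] [ 0.4637 -0.2055] [0.0212 0.0586] 47.07
```

Request:
carry_out(steps=[0.4,0.01,-0.12,0,0,0.4,0.018,-0.222,0,0,0.4,0.018,-0.222,-0.3,0,0.4,0.018,-0.222,-0.45,0,0.4,0.018,-0.222,-0.6,0,0.4,0.018,-0.222,-0.82,0,0.4,0.018,-0.222,-0.82,0,0.4,0.018,-0.222,-0.82,0])

```text
clock: 31.85
position: [0.4639, -0.2062, 0.0258]
ee_rot: [-1.492, 0.582, -0.58]
force: [-0.4, 0.2, -0.7]
width: 0.399
```

Request:
carry_out(steps=[0,0,0,0,0,0,0,0,0,0,0,0,0,0,0,0,0,0,0,0,0,0,0,0,0,0,0,0,0.2,0,0,0,0,0.5,0,0,0,0,0.9,0,0,0,0,1,0], grip_force=25)

```text
clock: 32.75
position: [0.4659, -0.2066, 0.1296]
ee_rot: [-1.491, 0.576, -0.585]
force: [1.0, -0.1, -0.6]
width: 0.236
```

Request:
carry_out(steps=[0,0,0.2,0.1,-0.19,0,0,0.5,0.1,-0.38,0,0,0.8,0.1,-0.57,0,0,1,0.1,-0.76,0,0,1,0.1,-0.95,0,0,1,0.1,-0.95,0,0,1,0.1,-0.95])

```text
clock: 33.45
position: [0.4638, -0.1062, 0.1356]
ee_rot: [-1.249, 1.145, -1.146]
force: [0.1, 0.0, -1.4]
width: 0.237
```

Run:
```python
from h import *
where([.4650,.0088,.064],-3.8)
```

```text
t 33.45 [ 0.4638 -0.1062  0.1356] yaw 4.95 w 0.237 F [ 0.1  0.  -1.4]
go [ 0.012  1.15  -0.716] spin -0.194
```

Run:
```python
from h import *
D=np.load('pics/w25.npz'); 
import h
# w25 taken at TCP (.4665,.0165,.1) yaw -3.85
T=dict(position=np.array([.4665,.0165,.1]),ee_rot=np.array([-1.173,1.256,-1.26])); P=cloud(cam('wrist',T),D['dep'])*1000
for v in (225,250,272):
    z=P[v,270:375]; b=z[(z[:,2]>15.5)&(z[:,2]<23)]; r=z[(z[:,2]>12)&(z[:,2]<15.4)]
    print(v,'y',z[50,1].round(1),'walls',b[b[:,0]<467][:,0].mean().round(1),b[b[:,0]>467][:,0].mean().round(1),'rims',r[r[:,0]<455][:,0].mean().round(1),r[r[:,0]>480][:,0].mean().round(1))
print([(v,P[v,318].round(0)[1:].tolist()) for v in range(196,214,2)])
```

```text
225 y 29.8 walls 449.6 483.1 rims 439.0 490.2
250 y 9.5 walls 448.4 483.2 rims 437.9 490.5
272 y -8.4 walls 447.3 480.5 rims 436.5 489.2
[(196, [71.0, 136.0]), (198, [71.0, 136.0]), (200, [70.0, 134.0]), (202, [69.0, 134.0]), (204, [68.0, 133.0]), (206, [47.0, 21.0]), (208, [45.0, 22.0]), (210, [41.0, 8.0]), (212, [40.0, 7.0])]
```

Request:
carry_out(steps=[0,0,0.3,0,-0.19,0,0,0.7,0,-0.194,0,0.01,1,0,-0.194,0,0.01,1,0,-0.194])

```text
clock: 33.85
position: [0.4651, -0.0022, 0.1357]
ee_rot: [-1.178, 1.255, -1.253]
force: [-0.3, -0.2, -0.6]
width: 0.236
```

Request:
carry_out(steps=[0,0.005,0.145,0,0,0,0.005,0.145,-0.3,0,0,0.005,0.145,-0.6,0,0,0.005,0.145,-0.72,0,0,0.005,0.145,-0.72,0,0,0.005,0.145,-0.72,0])

```text
clock: 34.45
position: [0.4656, 0.0076, 0.0639]
ee_rot: [-1.176, 1.261, -1.261]
force: [-0.0, -0.6, 0.1]
width: 0.234
```

Run:
```python
from h import *
where([.4653,.0085,.0232],-3.8)
```

```text
t 34.45 [0.4656 0.0076 0.0639] yaw -4.01 w 0.234 F [-0.  -0.6  0.1]
go [-0.003  0.009 -0.407] spin 0.005
```

Request:
carry_out(steps=[0,0,0.009,-0.2,0,0,0,0.009,-0.35,0,0,0,0.009,-0.41,0,0,0,0.009,-0.41,0,0.36,0,0.009,-0.41,0,0.36,0,0.009,-0.41,0,0.36,0,0.009,-0.41,0,0.36,0,0.009,-0.2,0,0.5,0,0.009,0.3,0,0.5,0,0.009,0.32,0,0.5,0,0.009,0.32,0])

```text
clock: 35.55
position: [0.4665, 0.0096, 0.0971]
ee_rot: [-1.172, 1.258, -1.262]
force: [0.5, -0.8, -0.5]
width: 0.497
```

Run:
```python
from h import *
where([.4697,.0832,.0955],-3.8)
C,im,dep=snap('wrist','w27'); P=cloud(C,dep)
m=(P[...,2]>.125)&(P[...,2]<.15); m[230:]=0; q=P[m]; print(q.mean(0),cv2.minAreaRect(q[:,:2].astype(np.float32)))
hs=cv2.cvtColor(im,cv2.COLOR_RGB2HSV); o=(hs[...,0]<18)&(hs[...,1]>150)&(hs[...,2]>60); q=P[o]; q=q[abs(q[:,2]-.034)<.004]; print(q.mean(0),cv2.minAreaRect(q[:,:2].astype(np.float32)))
```

```text
t 35.55 [0.4665 0.0096 0.0971] yaw -4.02 w 0.497 F [ 0.5 -0.8 -0.5]
go [ 0.032  0.736 -0.016] spin 0.005
[0.46977711 0.08332013 0.13466904] ((0.4696846604347229, 0.08280538022518158), (0.030067553743720055, 0.012668837793171406), 85.20755767822266)
[0.46678876 0.01171364 0.03354594] ((0.46678784489631653, 0.010297181084752083), (0.058720219880342484, 0.020809350535273552), 85.29703521728516)
```

Request:
carry_out(steps=[0.5,0.015,0.3,0,0.005,0.5,0.032,0.65,-0.015,0.005,0.5,0.032,0.736,-0.015,0.005,0.5,0.032,0.736,-0.015,0.005,0.5,0.032,0.736,-0.015,0.005,0,0.032,0.736,-0.015,0.005,0,0.032,0.736,-0.015,0.005,0,0.032,0.736,-0.015,0.005,0,0.032,0.736,-0.015,0.005,0,0.032,0.736,-0.015,0.005,0,0.032,0.736,-0.015,0.005], grip_force=58)

```text
clock: 36.7
position: [0.4686, 0.083, 0.0943]
ee_rot: [-1.177, 1.258, -1.258]
force: [0.8, -0.2, -0.9]
width: 0.107
```

Request:
carry_out(steps=[0,0,0,0.05,0,0,0,0,0.15,0,0,0,0,0.3,0,0,0,0,0.5,0,0,0,0,0.75,0,0,0,0,1,0])

```text
clock: 37.3
position: [0.4684, 0.083, 0.1958]
ee_rot: [-1.177, 1.258, -1.258]
force: [0.7, 0.2, -1.0]
width: 0.105
```

Request:
carry_out(steps=[0,0,0,0.25,0,0,0,0,0.5,0,0,0,0,0.75,0,0,0,0,1,0])

```text
clock: 37.7
position: [0.4682, 0.0829, 0.2961]
ee_rot: [-1.177, 1.258, -1.258]
force: [-0.3, 0.2, -1.7]
width: 0.107
```

Request:
carry_out(steps=[0,0,0,0.2,0,0,0,0.05,0.3,0,0,0,0.15,0.3,0,0,0,0.3,0.3,0,0,0.02,0.5,0.3,0,0,0.04,0.72,0.3,0,0,0.06,0.97,0.3,0.01])

```text
clock: 38.4
position: [0.4739, 0.1812, 0.3229]
ee_rot: [-1.183, 1.253, -1.252]
force: [-0.2, 0.3, -2.0]
width: 0.103
```

Request:
carry_out(steps=[0,0.015,0.25,0,0.005,0,0.03,0.5,0,0.01,0,0.05,0.75,0,0.015,0,0.065,1,0,0.02])

```text
clock: 38.8
position: [0.4802, 0.2818, 0.3227]
ee_rot: [-1.191, 1.241, -1.24]
force: [1.1, -0.4, -2.3]
width: 0.104
```

Request:
carry_out(steps=[0,0.015,0.25,0,0.005,0,0.03,0.48,0,0.005,0,0.05,0.68,0,0.005,0,0.065,0.85,0,0.005,0,0.065,0.95,0,0.005,0,0.065,1,0,0.005,0,0.065,1,0,0.005,0,0.065,1,0,0.005])

```text
clock: 39.6
position: [0.4879, 0.3792, 0.3243]
ee_rot: [-1.19, 1.238, -1.239]
force: [0.0, 0.1, -3.2]
width: 0.106
```

```bash
cat >> h.py <<'E'
def slot(tag):
    C,im,dep=snap('wrist',tag); P=cloud(C,dep); H=arm.observe()['position']
    for v in range(195,270,12):
        z=P[v,270:365]; s=z[(abs(z[:,2]-.178)<.004)]; b=z[(z[:,2]>H[2]-.096)&(z[:,2]<H[2]-.07)]
        l=s[s[:,0]<.49]; r=s[s[:,0]>.49]
        print(v,'slot',l[-1].round(4) if len(l) else None,r[0].round(4) if len(r) else None,'boat',(b[:,0].min().round(4),b[:,0].max().round(4),b[:,1].mean().round(3)) if len(b) else None)
    tilt('wrist',dep,H+[0,0,.0188],-2.5,lo=-.125,hi=-.07)
    hs=cv2.cvtColor(im,cv2.COLOR_RGB2HSV); print('orange',((hs[...,0]<18)&(hs[...,1]>150)&(hs[...,2]>60))[280:].sum())
E
python3 - <<'E'
from h import *
where([.4890,.3985,.2845],-2.45); slot('w28')
E
```

```text
t 39.6 [0.4879 0.3792 0.3243] yaw -2.28 w 0.106 F [ 0.   0.1 -3.2]
go [ 0.011  0.193 -0.398] spin -0.004
195 slot [0.4628 0.4079 0.1781] [0.5151 0.4055 0.1758] boat None
207 slot [0.4627 0.3963 0.1745] [0.5148 0.3949 0.1778] boat None
219 slot [0.4623 0.3857 0.1774] [0.5146 0.3837 0.1778] boat (np.float64(0.4712), np.float64(0.507), np.float64(0.401))
231 slot [0.4616 0.3743 0.1774] [0.5137 0.3716 0.1748] boat (np.float64(0.4714), np.float64(0.5061), np.float64(0.391))
243 slot [0.4609 0.3628 0.1778] [0.5134 0.3604 0.1764] boat (np.float64(0.4707), np.float64(0.506), np.float64(0.381))
255 slot [0.4609 0.3501 0.1753] [0.5131 0.3491 0.1782] boat (np.float64(0.4702), np.float64(0.5058), np.float64(0.372))
267 slot [0.4604 0.3389 0.178 ] [0.5128 0.3373 0.179 ] boat (np.float64(0.4704), np.float64(0.5049), np.float64(0.361))
y -0.12 n 65 z min -0.107 med -0.105 max -0.103
y -0.10 n 247 z min -0.106 med -0.080 max -0.078
y -0.08 n 36 z min -0.081 med -0.079 max -0.078
y -0.02 n 447 z min -0.107 med -0.105 max -0.094
y -0.00 n 866 z min -0.108 med -0.103 max -0.093
y 0.02 n 984 z min -0.107 med -0.099 max -0.071
orange 546
```

Request:
carry_out(steps=[0,0.003,0.06,0,0,0,0.006,0.14,0,-0.004,0,0.009,0.193,0,-0.004,0,0.009,0.193,-0.15,-0.004,0,0.009,0.193,-0.35,-0.004,0,0.009,0.193,-0.4,-0.004,0,0.009,0.193,-0.4,-0.004])

```text
clock: 40.35
position: [0.4882, 0.3994, 0.2835]
ee_rot: [-1.191, 1.24, -1.24]
force: [0.5, -0.9, -1.7]
width: 0.1
```

Run:
```python
from h import *
where([.4890,.3985,.2155],-2.45); slot('w29')
```

```text
t 40.35 [0.4882 0.3994 0.2835] yaw -2.39 w 0.1 F [ 0.5 -0.9 -1.7]
go [ 0.008 -0.009 -0.68 ] spin -0.001
195 slot [0.4893 0.4333 0.1783] [0.4901 0.4333 0.1788] boat None
207 slot [0.4637 0.4247 0.1774] [0.5165 0.4225 0.1775] boat None
219 slot [0.4636 0.4144 0.1749] [0.5155 0.4132 0.1787] boat (np.float64(0.4714), np.float64(0.5072), np.float64(0.421))
231 slot [0.4632 0.4052 0.1776] [0.5152 0.4037 0.1799] boat (np.float64(0.4715), np.float64(0.5064), np.float64(0.411))
243 slot [0.4626 0.3952 0.1778] [0.5147 0.3924 0.1756] boat (np.float64(0.4709), np.float64(0.5061), np.float64(0.401))
255 slot [0.4619 0.3847 0.1773] [0.5144 0.3827 0.1775] boat (np.float64(0.4702), np.float64(0.506), np.float64(0.392))
267 slot [0.4618 0.3737 0.1758] [0.5142 0.3722 0.1774] boat (np.float64(0.4705), np.float64(0.5051), np.float64(0.382))
y -0.12 n 70 z min -0.107 med -0.105 max -0.103
y -0.10 n 242 z min -0.106 med -0.080 max -0.078
y -0.08 n 36 z min -0.080 med -0.080 max -0.078
y -0.02 n 441 z min -0.108 med -0.105 max -0.093
y -0.00 n 879 z min -0.107 med -0.103 max -0.093
y 0.02 n 986 z min -0.107 med -0.099 max -0.070
y 0.04 n 1345 z min -0.125 med -0.117 max -0.115
y 0.06 n 1448 z min -0.125 med -0.124 max -0.121
y 0.08 n 313 z min -0.125 med -0.124 max -0.122
orange 546
```

Request:
carry_out(steps=[0,0.008,0,0,0,0,0.008,0,-0.15,0,0,0.008,0,-0.3,0,0,0.008,0,-0.45,0,0,0.008,0,-0.58,0,0,0.008,0,-0.68,0,0,0.008,0,-0.68,0,0,0.006,-0.06,-0.68,0,0,0.002,-0.15,-0.68,0,0,-0.002,-0.24,-0.68,0,0,-0.004,-0.28,-0.68,0,0,-0.004,-0.28,-0.68,0])

```text
clock: 41.6
position: [0.4886, 0.3702, 0.2167]
ee_rot: [-1.188, 1.241, -1.242]
force: [0.9, -0.2, -2.6]
width: 0.105
```

Request:
carry_out(steps=[0,0,0,0,0,0,0,0,0,0,0,0,0,0,0], grip_force=10)

```text
clock: 41.9
position: [0.488, 0.3718, 0.2162]
ee_rot: [-1.189, 1.24, -1.24]
force: [-0.5, -0.6, -2.1]
width: 0.108
```

Request:
carry_out(steps=[0,0,0,0,0,0,0,0,0,0,0,0,0,0,0,0,0,0,0,0,0,0,0,0,0], grip_force=3.8)

```text
clock: 42.4
position: [0.4881, 0.3714, 0.2162]
ee_rot: [-1.189, 1.24, -1.24]
force: [0.5, -0.3, -1.7]
width: 0.107
```

Run:
```python
from h import *
where(); ang('w30')
```

```text
t 42.4 [0.4881 0.3714 0.2162] yaw -2.41 w 0.107 F [ 0.5 -0.3 -1.7]
handle: n 677 tilt 0.255 y at grip 0.0131
floor: n 816 tilt 0.198 dist to grip 0.106
orange 182 [ 0.186 -0.062 -0.127]
```

Request:
carry_out(steps=[0,-0.004,-0.12,0,0,0,0.003,0.06,0,0,0,-0.004,-0.12,0,0,0,0,0,0,0,0,0,0,0,0])

```text
clock: 42.95
position: [0.488, 0.3723, 0.2164]
ee_rot: [-1.189, 1.24, -1.239]
force: [-0.5, 0.0, 0.1]
width: 0.109
```

Run:
```python
from h import *
where(); ang('w31')
```

```text
t 42.95 [0.488  0.3723 0.2164] yaw -2.38 w 0.109 F [-0.5  0.   0.1]
handle: n 950 tilt 0.517 y at grip 0.0136
floor: n 336 tilt 0.856 dist to grip 0.0821
orange 128 [ 0.208 -0.067 -0.129]
```

Request:
carry_out(steps=[0,0,0,0,0,0,0,0,0,0,0,0,0,0,0,0,0,0,0,0,0,0,0,0,0], grip_force=15)

```text
clock: 43.5
position: [0.4882, 0.3713, 0.2163]
ee_rot: [-1.189, 1.24, -1.24]
force: [-0.5, -0.1, -1.9]
width: 0.112
```

```bash
cat >> h.py <<'E'
def brown(im):
    c=cv2.GaussianBlur(im,(3,3),0).astype(int); m=((c[...,0]-c[...,2])>28)&(c[...,0]<215); m[:185]=0;m[265:]=0;m[:,:215]=0;m[:,304:]=0
    k,l,st,ce=cv2.connectedComponentsWithStats(m.astype(np.uint8)); return [(st[i].tolist(),c[l==i].mean(0).round().tolist()) for i in range(1,k) if st[i,4]>15]
E
python3 - <<'E'
from h import *
where(); ang('w32'); s,im,d=snap('side','s32')
for n in ('s15','s17'): print(n,brown(np.load(f'pics/{n}.npz')['im']))
print('now',brown(im))
E
```

```text
t 43.5 [0.4882 0.3713 0.2163] yaw -2.41 w 0.112 F [-0.5 -0.1 -1.9]
handle: n 938 tilt 0.526 y at grip 0.0129
floor: n 349 tilt 0.829 dist to grip 0.0842
orange 160 [ 0.208 -0.067 -0.128]
s15 [([215, 185, 40, 80, 558], [179.0, 167.0, 145.0]), ([295, 188, 9, 12, 23], [211.0, 201.0, 180.0]), ([257, 202, 8, 7, 45], [122.0, 88.0, 69.0]), ([291, 259, 13, 6, 26], [197.0, 186.0, 165.0])]
s17 [([215, 185, 39, 80, 550], [180.0, 168.0, 146.0]), ([293, 185, 11, 15, 28], [210.0, 199.0, 179.0]), ([293, 229, 7, 14, 48], [101.0, 83.0, 70.0]), ([289, 259, 15, 6, 28], [196.0, 185.0, 164.0])]
now [([215, 185, 39, 80, 586], [181.0, 169.0, 147.0]), ([294, 187, 10, 13, 23], [210.0, 200.0, 180.0]), ([286, 227, 14, 16, 137], [107.0, 86.0, 72.0]), ([289, 259, 15, 6, 29], [195.0, 184.0, 163.0])]
```

Request:
carry_out(steps=[0,0,0,0,0,0,-0.004,-0.1,0,0,0,-0.008,-0.22,0,0,0,-0.015,-0.34,0,0,0,-0.016,-0.37,0,0,0,-0.016,-0.37,0,0,0,-0.016,-0.37,0,0], grip_force=40)

```text
clock: 44.3
position: [0.4866, 0.3346, 0.2164]
ee_rot: [-1.189, 1.24, -1.24]
force: [0.5, -0.6, -1.5]
width: 0.109
```

Run:
```python
from h import *
where([.4861,.334,.376],-2.45); ang('w33')
```

```text
t 44.3 [0.4866 0.3346 0.2164] yaw -2.41 w 0.109 F [ 0.5 -0.6 -1.5]
go [-0.005 -0.006  1.596] spin -0.001
handle: n 730 tilt 0.515 y at grip 0.0131
floor: n 352 tilt 0.83 dist to grip 0.084
orange 748 [ 0.229 -0.052 -0.151]
```

Request:
carry_out(steps=[0,0,0,0.1,0,0,0,0,0.3,0,0,0,0,0.5,0,0,0,0,0.75,0,0,0,0,1,0])

```text
clock: 44.85
position: [0.4863, 0.3348, 0.3179]
ee_rot: [-1.189, 1.24, -1.239]
force: [1.0, 0.0, -2.2]
width: 0.104
```

Request:
carry_out(steps=[0,0,0,0.25,0,0,0,0,0.5,0,0,0,0,0.62,0,0,0,0,0.62,0,0,0,-0.1,0.62,0,0,-0.01,-0.3,0.62,0,0,-0.03,-0.6,0.62,0,0,-0.07,-1,0.62,0])

```text
clock: 45.65
position: [0.4788, 0.2325, 0.3767]
ee_rot: [-1.192, 1.24, -1.239]
force: [0.7, -1.3, -1.0]
width: 0.11
```

Request:
carry_out(steps=[0,-0.03,-0.4,0,-0.01,0,-0.05,-0.7,0,-0.02,0,-0.07,-1,0,-0.03])

```text
clock: 45.95
position: [0.4715, 0.1307, 0.3773]
ee_rot: [-1.178, 1.26, -1.259]
force: [-0.4, -0.5, -1.8]
width: 0.109
```

Request:
carry_out(steps=[0,-0.02,-0.3,0,0,0,-0.04,-0.6,0,0,0,-0.07,-0.85,-0.1,0,0,-0.07,-1,-0.3,0,0,-0.07,-1,-0.6,0,0,-0.07,-1,-1,0,0,-0.07,-1,-1,0])

```text
clock: 46.65
position: [0.4612, 0.0321, 0.2735]
ee_rot: [-1.185, 1.265, -1.256]
force: [-0.5, -0.3, -1.7]
width: 0.107
```

Run:
```python
from h import *
where([.4642,.010,.165],-3.8); ang('w34',-3.8)
```

```text
t 46.65 [0.4612 0.0321 0.2735] yaw -3.86 w 0.107 F [-0.5 -0.3 -1.7]
go [ 0.03  -0.221 -1.085] spin 0.001
handle: n 754 tilt 0.51 y at grip 0.0111
floor: n 289 tilt 0.403 dist to grip 0.1074
orange 0
```

Request:
carry_out(steps=[0,0.02,-0.22,0,0,0,0.02,-0.22,-0.3,0,0,0.025,-0.22,-0.7,0,0,0.025,-0.22,-1,0,0,0.025,-0.22,-1,0,0,0.025,-0.22,-1,0])

```text
clock: 47.3
position: [0.4689, 0.0121, 0.18]
ee_rot: [-1.176, 1.257, -1.258]
force: [-0.1, -0.0, -1.3]
width: 0.104
```

Run:
```python
from h import *
where([.4643,.011,.144],-3.8)
C,im,dep=snap('wrist','w35'); P=cloud(C,dep)*1000
for v in (40,60,80,100,120): 
    z=P[v]; r=z[(abs(z[:,2]-14)<2)&(z[:,0]<520)&(z[:,0]>420)]; print(v,'rim',r[:,0].min().round(1) if len(r) else '',r[:,0].max().round(1) if len(r) else '',r[:,1].mean().round(1) if len(r) else '')
```

```text
t 47.3 [0.4689 0.0121 0.18  ] yaw -3.78 w 0.104 F [-0.1 -0.  -1.3]
go [-0.046 -0.011 -0.36 ] spin -0.0
40 rim   
60 rim   
80 rim   
100 rim   
120 rim 441.8 498.5 105.0
```

Request:
carry_out(steps=[0,-0.047,0,-0.2,0,0,-0.047,0,-0.37,0,0,-0.044,0.05,-0.39,0,0,-0.04,0.1,-0.41,0,0,-0.035,0.18,-0.45,0,0,-0.03,0.25,-0.49,0,0,-0.025,0.33,-0.535,0,0,-0.02,0.4,-0.585,0], grip_force=8)

```text
clock: 48.15
position: [0.4664, 0.0535, 0.1197]
ee_rot: [-1.177, 1.256, -1.257]
force: [0.7, 0.5, -0.4]
width: 0.112
```

Run:
```python
from h import *
where([.469,.083,.0955],-3.8); ang('w36',-3.8)
```

```text
t 48.15 [0.4664 0.0535 0.1197] yaw -3.72 w 0.112 F [ 0.7  0.5 -0.4]
go [ 0.026  0.295 -0.242] spin -0.002
handle: n 421 tilt 0.219 y at grip 0.0184
floor: n 766 tilt 0.247 dist to grip 0.1033
orange 0
```

Request:
carry_out(steps=[0,0.005,0.07,-0.05,0,0,0.01,0.13,-0.1,0,0,0.014,0.19,-0.155,0,0,0.018,0.24,-0.2,0,0,0.02,0.27,-0.235,0,0,0.02,0.27,-0.25,0,0,0.02,0.27,-0.25,0])

```text
clock: 48.9
position: [0.4681, 0.0796, 0.0947]
ee_rot: [-1.178, 1.257, -1.257]
force: [0.2, 1.0, -2.2]
width: 0.108
```

Run:
```python
from h import *
where([.469,.083,.0955],-3.8); ang('w37',-3.8)
D=np.load('pics/w37.npz'); P=cloud(cam('wrist'),D['dep'])*1000
for v in range(120,270,12): print(v,P[v,300].round(0),P[v,334].round(0),P[v,320].round(0))
```

```text
t 48.9 [0.4681 0.0796 0.0947] yaw -3.74 w 0.108 F [ 0.2  1.  -2.2]
go [0.009 0.034 0.008] spin -0.001
handle: n 253 tilt -0.001 y at grip 0.0196
floor: n 765 tilt 0.06 dist to grip 0.1039
orange 0 
120 [461. 168.   2.] [485. 167.   0.] [475. 168.   1.]
132 [460. 160.   1.] [485. 159.   0.] [475. 160.  -0.]
144 [460. 152.   1.] [484. 151.   0.] [474. 151.   0.]
156 [459. 144.  -0.] [484. 142.   0.] [474. 143.   0.]
168 [458. 135.  -1.] [483. 134.  -0.] [473. 135.   1.]
180 [458. 127.   0.] [483. 125.   1.] [472. 126.   1.]
192 [457. 118.  -0.] [482. 116.   0.] [472. 117.   0.]
204 [457. 110.   3.] [482. 108.   6.] [471. 109.   5.]
216 [456. 101.   7.] [481. 100.   7.] [471. 100.   7.]
228 [455.  93.   9.] [481.  91.   9.] [471.  99.  36.]
240 [455.  83.   8.] [480.  82.  11.] [470.  98.  64.]
252 [454.  74.   8.] [480.  73.  10.] [470.  99.  87.]
264 [453.  64.   7.] [479.  62.   8.] [470. 100. 108.]
```

Request:
carry_out(steps=[0.4,0,0,0,0,0.4,0,0,0,0,0.4,0,0,0,0,0.4,0,0,0.3,0,0.4,0,0,0.7,0,0.4,0,-0.3,0.8,0,0.4,0,-0.6,0.8,0,0.4,0,-0.6,0.8,0])

```text
clock: 49.75
position: [0.4682, 0.0153, 0.1755]
ee_rot: [-1.175, 1.26, -1.263]
force: [1.6, 0.4, -0.5]
width: 0.402
```

Run:
```python
from h import *
where()
C,im,dep=snap('wrist','w38'); P=cloud(C,dep); P*=1000
m=(P[...,2]>125)&(P[...,2]<150); m[230:]=0; q=P[m]; print(q.mean(0),cv2.minAreaRect(q[:,:2].astype(np.float32)))
for v in range(190,280,15):
    z=P[v,270:375]; b=z[(z[:,2]>15.6)&(z[:,2]<23)]; r=z[(z[:,2]>11)&(z[:,2]<15.4)]
    print(v,'y',z[50].round(1),'walls',b[b[:,0]<467][:,0].mean().round(1),b[b[:,0]>467][:,0].mean().round(1),'rims',r[r[:,0]<455][:,0].mean().round(1),r[r[:,0]>480][:,0].mean().round(1))
print([(v,P[v,318].round(0)[1:].tolist()) for v in range(60,285,8)])
```

```text
t 49.75 [0.4682 0.0153 0.1755] yaw -4.06 w 0.402 F [ 1.6  0.4 -0.5]
[468.64947962  84.923379   134.60212748] ((468.4473876953125, 84.74552154541016), (29.41252899169922, 12.880338668823242), 86.07194519042969)
190 y [472.2  44.3   8.1] walls 449.1 482.5 rims 439.9 492.4
205 y [471.2  29.7   7.7] walls 448.4 484.2 rims 440.7 491.6
220 y [470.2  14.9   7.8] walls 447.5 480.8 rims 437.6 490.5
235 y [469.2  -0.6   7.2] walls 446.7 479.9 rims 439.0 489.7
250 y [468.1 -15.9   8.1] walls 445.4 479.0 rims 436.1 488.9
265 y [467. -32.   8.] walls 444.5 480.5 rims 435.1 488.1
[(60, [158.0, -1.0]), (68, [152.0, -1.0]), (76, [145.0, -1.0]), (84, [139.0, 0.0]), (92, [132.0, 1.0]), (100, [125.0, 1.0]), (108, [118.0, -0.0]), (116, [111.0, 8.0]), (124, [104.0, 19.0]), (132, [94.0, 134.0]), (140, [90.0, 134.0]), (148, [86.0, 134.0]), (156, [81.0, 134.0]), (164, [77.0, 135.0]), (172, [72.0, 135.0]), (180, [54.0, 8.0]), (188, [48.0, 22.0]), (196, [39.0, 7.0]), (204, [31.0, 8.0]), (212, [23.0, 7.0]), (220, [15.0, 8.0]), (228, [7.0, 9.0]), (236, [-1.0, 8.0]), (244, [-10.0, 7.0]), (252, [-18.0, 8.0]), (260, [-27.0, 7.0]), (268, [-34.0, 10.0]), (276, [-42.0, 13.0]), (284, [-54.0, 6.0])]
```

Request:
carry_out(steps=[0.4,0,-0.3,0,0,0.4,0,-0.7,0,0.19,0.4,0,-1,-0.2,0.38,0.4,0,-1,-0.4,0.57,0.4,0,-1,-0.4,0.7,0.4,0,-1,-0.4,0.7])

```text
clock: 50.4
position: [0.4677, -0.08, 0.134]
ee_rot: [-1.401, 0.845, -0.843]
force: [0.8, 0.8, 0.6]
width: 0.4
```

Request:
carry_out(steps=[0.4,-0.1,-0.4,0,0.19,0.4,-0.2,-0.8,0,0.38,0.4,-0.3,-1,0,0.446,0.4,-0.3,-1,0,0.446,0.4,-0.3,-1,0,0.446,0.4,-0.3,-1,0,0.446])

```text
clock: 51.0
position: [0.4389, -0.1792, 0.1349]
ee_rot: [-1.492, 0.576, -0.576]
force: [0.1, 0.4, -0.1]
width: 0.4
```

Run:
```python
from h import *
where([.4283,-.2445,.025],47.5)
C,im,dep=snap('wrist','w39'); P=cloud(C,dep)
hs=cv2.cvtColor(im,cv2.COLOR_RGB2HSV); o=(hs[...,0]<18)&(hs[...,1]>150)&(hs[...,2]>60)
k,l,st,c=cv2.connectedComponentsWithStats(o.astype(np.uint8))
for i in range(1,k):
    if st[i,4]>100:
        q=P[l==i]; top=q[abs(q[:,2]-.037)<.004]; r=cv2.minAreaRect(top[:,:2].astype(np.float32)); print(c[i].round(),len(q),len(top),top.mean(0).round(4),np.round(r[0],4),np.round(r[1],4),round(r[2],2))
```

```text
t 51.0 [ 0.4389 -0.1792  0.1349] yaw 47.79 w 0.4 F [ 0.1  0.4 -0.1]
go [-0.106 -0.653 -1.099] spin -0.006
[250. 261.] 1099 886 [ 0.4168 -0.2339  0.0369] [ 0.4177 -0.2347] [0.021  0.0299] 47.49
```

Request:
carry_out(steps=[0.4,-0.05,-0.3,0,0,0.4,-0.105,-0.653,0,0,0.4,-0.105,-0.653,-0.3,0,0.4,-0.105,-0.653,-0.6,0,0.4,-0.105,-0.653,-0.7,0,0.4,-0.105,-0.653,-0.7,0,0.4,-0.105,-0.653,-0.7,0])

```text
clock: 51.75
position: [0.4284, -0.2455, 0.0655]
ee_rot: [-1.493, 0.575, -0.576]
force: [0.6, -0.0, 0.2]
width: 0.405
```

Request:
carry_out(steps=[0.4,0,0,-0.2,0,0.4,0,0,-0.4,0,0.4,0,0,-0.4,0,0,0,0,-0.4,0,0,0,0,-0.4,0,0,0,0,-0.4,0,0,0,0,-0.4,0,0,0,0,-0.4,0], grip_force=25)

```text
clock: 52.55
position: [0.4285, -0.2463, 0.026]
ee_rot: [-1.493, 0.574, -0.578]
force: [-1.2, 1.0, 7.9]
width: 0.233
```

Request:
carry_out(steps=[0,0,0,0.2,0,0,0,0,0.5,0,0,0,0,0.9,0,0,0,0,1,0,0,0,0.1,1,-0.1,0,0.05,0.3,1,-0.29,0,0.1,0.5,1,-0.48,0,0.15,0.7,1,-0.67,0,0.2,0.9,1,-0.86,0,0.25,1,1,-1,0,0.25,1,1,-1])

```text
clock: 53.65
position: [0.4532, -0.1441, 0.1248]
ee_rot: [-1.232, 1.172, -1.172]
force: [1.0, -0.5, -0.6]
width: 0.241
```

Run:
```python
from h import *
where([.4645,.0096,.064],-3.8)
```

```text
t 53.65 [ 0.4532 -0.1441  0.1248] yaw 2.89 w 0.241 F [ 1.  -0.5 -0.6]
go [ 0.113  1.537 -0.608] spin -0.149
```

Request:
carry_out(steps=[0,0.02,0.2,0,-0.1,0,0.05,0.5,0,-0.149,0,0.09,0.85,0,-0.149,0,0.1,1,0,-0.149])

```text
clock: 54.05
position: [0.4626, -0.0438, 0.1248]
ee_rot: [-1.179, 1.255, -1.254]
force: [0.8, 0.0, -0.1]
width: 0.24
```

Request:
carry_out(steps=[0,0.01,0.3,0,0,0,0.013,0.53,0,0,0,0.013,0.537,-0.2,0,0,0.013,0.537,-0.5,0,0,0.013,0.537,-0.61,0,0,0.013,0.537,-0.61,0,0,0.013,0.537,-0.61,0])

```text
clock: 54.75
position: [0.4641, 0.0071, 0.0643]
ee_rot: [-1.176, 1.259, -1.259]
force: [0.4, -0.0, -0.7]
width: 0.236
```

Run:
```python
from h import *
where([.4645,.0096,.0232],-3.8)
```

```text
t 54.75 [0.4641 0.0071 0.0643] yaw -3.89 w 0.236 F [ 0.4 -0.  -0.7]
go [ 0.004  0.025 -0.411] spin 0.002
```

Request:
carry_out(steps=[0,0.003,0.02,-0.2,0,0,0.003,0.02,-0.35,0,0,0.003,0.02,-0.41,0,0,0.003,0.02,-0.41,0,0.36,0.003,0.02,-0.41,0,0.36,0.003,0.02,-0.41,0,0.36,0.003,0.02,-0.41,0,0.36,0.003,0.02,-0.2,0,0.5,0.003,0.02,0.3,0,0.5,0.003,0.02,0.315,0,0.5,0.003,0.02,0.315,0])

```text
clock: 55.85
position: [0.4652, 0.01, 0.0966]
ee_rot: [-1.173, 1.257, -1.26]
force: [-1.0, -0.0, 0.4]
width: 0.495
```

Run:
```python
from h import *
where([.4688,.0845,.0955],-3.8)
C,im,dep=snap('wrist','w40'); P=cloud(C,dep)
m=(P[...,2]>.125)&(P[...,2]<.15); m[230:]=0; q=P[m]; print(q.mean(0),cv2.minAreaRect(q[:,:2].astype(np.float32)))
hs=cv2.cvtColor(im,cv2.COLOR_RGB2HSV); o=(hs[...,0]<18)&(hs[...,1]>150)&(hs[...,2]>60); q=P[o]; q=q[abs(q[:,2]-.034)<.004]; print(q.mean(0),cv2.minAreaRect(q[:,:2].astype(np.float32)))
```

```text
t 55.85 [0.4652 0.01   0.0966] yaw -3.88 w 0.495 F [-1.  -0.   0.4]
go [ 0.036  0.745 -0.011] spin 0.002
[0.46853317 0.08497936 0.1346196 ] ((0.46841469407081604, 0.08450775593519211), (0.029633786529302597, 0.012905431911349297), 86.17593383789062)
[0.4652664  0.01233698 0.03352478] ((0.46530312299728394, 0.011008445173501968), (0.0586169995367527, 0.020599525421857834), 85.66895294189453)
```

Same recipe as before, third casting.

Request:
carry_out(steps=[0.5,0.015,0.3,0,0,0.5,0.034,0.65,-0.01,0,0.5,0.034,0.745,-0.01,0,0.5,0.034,0.745,-0.01,0,0.5,0.034,0.745,-0.01,0,0,0.034,0.745,-0.01,0,0,0.034,0.745,-0.01,0,0,0.034,0.745,-0.01,0,0,0.034,0.745,-0.01,0,0,0.034,0.745,-0.01,0,0,0.034,0.745,-0.01,0], grip_force=58)

```text
clock: 57.0
position: [0.4675, 0.0842, 0.0942]
ee_rot: [-1.176, 1.259, -1.259]
force: [0.6, -1.1, -0.3]
width: 0.105
```

Request:
carry_out(steps=[0,0,0,0.05,0,0,0,0,0.15,0,0,0,0,0.3,0,0,0,0,0.5,0,0,0,0,0.75,0,0,0,0,1,0])

```text
clock: 57.6
position: [0.4673, 0.0842, 0.1959]
ee_rot: [-1.176, 1.259, -1.259]
force: [0.1, 0.9, -2.8]
width: 0.104
```

Request:
carry_out(steps=[0,0,0,0.25,0,0,0,0,0.5,0,0,0,0,0.75,0,0,0,0,1,0])

```text
clock: 58.0
position: [0.4672, 0.0841, 0.2961]
ee_rot: [-1.176, 1.259, -1.259]
force: [-0.1, -0.3, -2.6]
width: 0.105
```

Request:
carry_out(steps=[0,0,0,0.2,0,0,0,0.05,0.3,0,0,0,0.15,0.3,0,0,0,0.3,0.3,0,0,0.02,0.5,0.3,0,0,0.04,0.72,0.3,0,0,0.06,0.97,0.3,0.01])

```text
clock: 58.7
position: [0.4727, 0.183, 0.3228]
ee_rot: [-1.183, 1.254, -1.253]
force: [0.7, -0.0, -0.5]
width: 0.1
```

Request:
carry_out(steps=[0,0.015,0.25,0,0.005,0,0.03,0.5,0,0.01,0,0.05,0.75,0,0.015,0,0.065,1,0,0.02])

```text
clock: 59.1
position: [0.4788, 0.2836, 0.3225]
ee_rot: [-1.191, 1.242, -1.241]
force: [-0.1, -0.2, -1.5]
width: 0.107
```

Request:
carry_out(steps=[0,0.015,0.25,0,0,0,0.03,0.48,0,0,0,0.05,0.68,0,0,0,0.065,0.85,0,0,0,0.065,0.95,0,0,0,0.065,1,0,0,0,0.065,1,0,0,0,0.065,1,0,0])

```text
clock: 59.9
position: [0.4868, 0.3804, 0.3243]
ee_rot: [-1.188, 1.242, -1.243]
force: [0.4, -0.5, -1.9]
width: 0.105
```

Run:
```python
from h import *
where([.4890,.3985,.2845],-2.45); slot('w41')
```

```text
t 59.9 [0.4868 0.3804 0.3243] yaw -2.6 w 0.105 F [ 0.4 -0.5 -1.9]
go [ 0.022  0.181 -0.398] spin 0.003
195 slot [0.4634 0.4086 0.1743] [0.5157 0.407  0.1791] boat None
207 slot [0.4629 0.3981 0.177 ] [0.5148 0.3957 0.1769] boat None
219 slot [0.4622 0.387  0.1776] [0.5144 0.3848 0.178 ] boat (np.float64(0.4702), np.float64(0.506), np.float64(0.402))
231 slot [0.4615 0.3758 0.1782] [0.5142 0.3734 0.1779] boat (np.float64(0.4702), np.float64(0.5052), np.float64(0.392))
243 slot [0.4614 0.3634 0.1756] [0.5133 0.3609 0.1749] boat (np.float64(0.4697), np.float64(0.505), np.float64(0.382))
255 slot [0.4609 0.3525 0.1784] [0.5128 0.3499 0.1776] boat (np.float64(0.4692), np.float64(0.5047), np.float64(0.373))
267 slot [0.46   0.3401 0.1775] [0.5125 0.3381 0.1785] boat (np.float64(0.4692), np.float64(0.5037), np.float64(0.363))
y -0.12 n 65 z min -0.107 med -0.105 max -0.102
y -0.10 n 246 z min -0.107 med -0.080 max -0.078
y -0.08 n 61 z min -0.081 med -0.079 max -0.078
y -0.02 n 441 z min -0.107 med -0.105 max -0.094
y -0.00 n 863 z min -0.107 med -0.103 max -0.093
y 0.02 n 1023 z min -0.109 med -0.099 max -0.070
orange 561
```

Request:
carry_out(steps=[0,0.006,0.06,0,0,0,0.012,0.13,0,0.003,0,0.018,0.181,0,0.003,0,0.018,0.181,-0.15,0.003,0,0.018,0.181,-0.35,0.003,0,0.018,0.181,-0.4,0.003,0,0.018,0.181,-0.4,0.003])

```text
clock: 60.65
position: [0.488, 0.3994, 0.2835]
ee_rot: [-1.191, 1.24, -1.24]
force: [0.4, 0.0, -2.7]
width: 0.109
```

Run:
```python
from h import *
where([.4890,.3985,.2155],-2.45); slot('w42')
```

```text
t 60.65 [0.488  0.3994 0.2835] yaw -2.39 w 0.109 F [ 0.4  0.  -2.7]
go [ 0.01  -0.009 -0.68 ] spin -0.001
195 slot [0.4899 0.4332 0.178 ] [0.4907 0.4331 0.1776] boat None
207 slot [0.464 0.424 0.174] [0.5162 0.4228 0.1787] boat None
219 slot [0.4636 0.4147 0.1763] [0.5155 0.4126 0.1764] boat (np.float64(0.4711), np.float64(0.5069), np.float64(0.421))
231 slot [0.4633 0.4058 0.1801] [0.5152 0.4031 0.178 ] boat (np.float64(0.4712), np.float64(0.5062), np.float64(0.411))
243 slot [0.4624 0.3952 0.1778] [0.5149 0.3935 0.1792] boat (np.float64(0.4707), np.float64(0.506), np.float64(0.401))
255 slot [0.4624 0.3845 0.1767] [0.5142 0.3826 0.1772] boat (np.float64(0.47), np.float64(0.5059), np.float64(0.392))
267 slot [0.4619 0.3746 0.1782] [0.514  0.3723 0.1778] boat (np.float64(0.4703), np.float64(0.5049), np.float64(0.382))
y -0.12 n 64 z min -0.107 med -0.105 max -0.101
y -0.10 n 246 z min -0.106 med -0.080 max -0.078
y -0.08 n 62 z min -0.082 med -0.080 max -0.078
y -0.02 n 446 z min -0.107 med -0.105 max -0.094
y -0.00 n 864 z min -0.107 med -0.103 max -0.093
y 0.02 n 1030 z min -0.108 med -0.099 max -0.070
y 0.04 n 1319 z min -0.125 med -0.117 max -0.114
y 0.06 n 1446 z min -0.125 med -0.124 max -0.121
y 0.08 n 316 z min -0.125 med -0.124 max -0.122
orange 581
```

Request:
carry_out(steps=[0,0.009,0,0,0,0,0.009,0,-0.15,0,0,0.009,0,-0.3,0,0,0.009,0,-0.45,0,0,0.009,0,-0.58,0,0,0.009,0,-0.68,0,0,0.009,0,-0.68,0,0,0.006,-0.06,-0.68,0,0,0.002,-0.15,-0.68,0,0,-0.002,-0.24,-0.68,0,0,-0.004,-0.28,-0.68,0,0,-0.004,-0.28,-0.68,0])

```text
clock: 61.9
position: [0.4884, 0.3702, 0.2168]
ee_rot: [-1.188, 1.241, -1.241]
force: [0.3, 0.1, -0.6]
width: 0.11
```

Request:
carry_out(steps=[0,0,0,0,0,0,0,0,0,0,0,0,0,0,0], grip_force=10)

```text
clock: 62.2
position: [0.4878, 0.3718, 0.2162]
ee_rot: [-1.189, 1.24, -1.24]
force: [0.7, -0.4, -2.5]
width: 0.11
```

Request:
carry_out(steps=[0,0,0,0,0,0,0,0,0,0,0,0,0,0,0,0,0,0,0,0,0,0,0,0,0], grip_force=3.8)

```text
clock: 62.7
position: [0.488, 0.3714, 0.2162]
ee_rot: [-1.189, 1.24, -1.24]
force: [0.6, 0.1, -2.1]
width: 0.11
```

Request:
carry_out(steps=[0,-0.004,-0.12,0,0,0,0.003,0.06,0,0,0,-0.004,-0.12,0,0,0,0,0,0,0,0,0,0,0,0])

```text
clock: 63.2
position: [0.4878, 0.3722, 0.2163]
ee_rot: [-1.189, 1.24, -1.239]
force: [-0.6, 1.4, -2.1]
width: 0.109
```

Run:
```python
from h import *
where(); ang('w43')
```

```text
t 63.2 [0.4878 0.3722 0.2163] yaw -2.38 w 0.109 F [-0.6  1.4 -2.1]
handle: n 828 tilt 0.425 y at grip 0.0142
floor: n 583 tilt 0.461 dist to grip 0.1044
orange 131 [ 0.209 -0.067 -0.129]
```

Request:
carry_out(steps=[0,0.002,0.05,0,0,0,-0.004,-0.12,0,0,0,0,0,0,0,0,0,0,0,0])

```text
clock: 63.65
position: [0.4878, 0.3722, 0.2164]
ee_rot: [-1.189, 1.24, -1.239]
force: [-0.6, 0.7, -1.4]
width: 0.114
```

Request:
carry_out(steps=[0,0,0,0,0,0,0,0,0,0,0,0,0,0,0,0,0,0,0,0,0,0,0,0,0], grip_force=15)

```text
clock: 64.15
position: [0.488, 0.3713, 0.2163]
ee_rot: [-1.189, 1.24, -1.24]
force: [0.0, -0.3, -1.7]
width: 0.105
```

Run:
```python
from h import *
where(); ang('w44'); s,im,d=snap('side','s44'); print('now',brown(im))
```

```text
t 64.15 [0.488  0.3713 0.2163] yaw -2.41 w 0.105 F [ 0.  -0.3 -1.7]
handle: n 777 tilt 0.364 y at grip 0.0129
floor: n 729 tilt 0.345 dist to grip 0.1079
orange 166 [ 0.21  -0.068 -0.13 ]
now [([215, 185, 39, 80, 581], [181.0, 169.0, 147.0]), ([294, 187, 10, 13, 24], [210.0, 199.0, 179.0]), ([277, 227, 23, 16, 230], [109.0, 88.0, 72.0]), ([289, 259, 15, 6, 30], [197.0, 186.0, 165.0])]
```

Request:
carry_out(steps=[0,0,0,0,0,0,-0.003,-0.06,0,0,0,-0.006,-0.137,0,0,0,-0.006,-0.137,0,0,0,-0.006,-0.137,0,0], grip_force=40)

```text
clock: 64.75
position: [0.4875, 0.3572, 0.2164]
ee_rot: [-1.188, 1.241, -1.241]
force: [-0.6, 1.0, -1.6]
width: 0.11
```

Run:
```python
from h import *
where([.4873,.3576,.376],-2.45); ang('w45'); slot('w46')
```

```text
t 64.75 [0.4875 0.3572 0.2164] yaw -2.45 w 0.11 F [-0.6  1.  -1.6]
go [-0.002  0.004  1.596] spin 0.0
handle: n 566 tilt 0.347 y at grip 0.0131
floor: n 737 tilt 0.346 dist to grip 0.1078
orange 600 [ 0.222 -0.069 -0.143]
195 slot [0.4631 0.4028 0.1772] [0.5149 0.4006 0.177 ] boat (np.float64(0.4713), np.float64(0.5067), np.float64(0.396))
207 slot [0.4625 0.3957 0.1771] [0.5146 0.3931 0.175 ] boat (np.float64(0.4712), np.float64(0.5067), np.float64(0.387))
219 slot [0.4841 0.3887 0.182 ] [0.5144 0.386  0.1759] boat (np.float64(0.4713), np.float64(0.506), np.float64(0.377))
231 slot [0.4621 0.3814 0.1781] [0.514  0.3793 0.1787] boat (np.float64(0.4704), np.float64(0.5054), np.float64(0.367))
243 slot [0.4619 0.3733 0.1762] [0.5137 0.3709 0.1753] boat (np.float64(0.4703), np.float64(0.5054), np.float64(0.358))
255 slot [0.4616 0.3664 0.1785] [0.5134 0.3641 0.1782] boat (np.float64(0.4701), np.float64(0.5046), np.float64(0.348))
267 slot [0.461  0.3571 0.1745] [0.513  0.3552 0.1751] boat (np.float64(0.4692), np.float64(0.5046), np.float64(0.336))
y -0.02 n 427 z min -0.125 med -0.120 max -0.107
y -0.00 n 648 z min -0.119 med -0.108 max -0.100
y 0.02 n 804 z min -0.113 med -0.105 max -0.092
y 0.04 n 1306 z min -0.105 med -0.096 max -0.070
y 0.06 n 650 z min -0.098 med -0.088 max -0.083
orange 596
```

Request:
carry_out(steps=[0,0,0,0.1,0,0,0,0,0.3,0,0,0,0,0.5,0,0,0,0,0.75,0,0,0,0,1,0])

```text
clock: 65.35
position: [0.4872, 0.3579, 0.3179]
ee_rot: [-1.189, 1.24, -1.24]
force: [0.6, 0.7, -1.6]
width: 0.105
```

Request:
carry_out(steps=[0,0,0,0.25,0,0,0,0,0.5,0,0,0,0,0.62,0,0,0,0,0.62,0,0,0,-0.1,0.62,0,0,-0.01,-0.3,0.62,0,0,-0.03,-0.6,0.62,0,0,-0.07,-1,0.62,0])

```text
clock: 66.15
position: [0.4794, 0.2569, 0.3761]
ee_rot: [-1.193, 1.24, -1.239]
force: [0.8, -1.4, -1.7]
width: 0.109
```

Request:
carry_out(steps=[0,-0.03,-0.4,0,-0.01,0,-0.05,-0.7,0,-0.02,0,-0.07,-1,0,-0.03])

```text
clock: 66.45
position: [0.4723, 0.1551, 0.3768]
ee_rot: [-1.179, 1.259, -1.258]
force: [0.7, -0.6, -1.6]
width: 0.109
```

Request:
carry_out(steps=[0,-0.02,-0.3,0,0,0,-0.04,-0.6,0,0,0,-0.07,-0.85,-0.1,0,0,-0.07,-1,-0.3,0,0,-0.07,-1,-0.6,0,0,-0.07,-1,-1,0,0,-0.07,-1,-1,0,0,-0.07,-1,-1,0])

```text
clock: 67.25
position: [0.4655, 0.0571, 0.278]
ee_rot: [-1.18, 1.259, -1.257]
force: [-0.2, -0.3, -1.5]
width: 0.106
```

Run:
```python
from h import *
where([.4659,.0365,.175],-3.8); ang('w47',-3.8)
```

```text
t 67.25 [0.4655 0.0571 0.278 ] yaw -3.78 w 0.106 F [-0.2 -0.3 -1.5]
go [ 0.004 -0.206 -1.03 ] spin -0.0
handle: n 568 tilt 0.344 y at grip 0.0129
floor: n 684 tilt 0.338 dist to grip 0.1091
orange 2
```

Request:
carry_out(steps=[0,0,-0.1,0,0,0,0,-0.206,-0.2,0,0,0.002,-0.206,-0.6,0,0,0.002,-0.206,-0.9,0,0,0.002,-0.206,-1,0,0,0.002,-0.206,-1,0,0,0.002,-0.206,-1,0])

```text
clock: 68.0
position: [0.4678, 0.037, 0.1799]
ee_rot: [-1.175, 1.256, -1.258]
force: [0.1, 0.9, -1.1]
width: 0.108
```

Run:
```python
from h import *
where([.4659,.0375,.131],-3.8)
```

```text
t 68.0 [0.4678 0.037  0.1799] yaw -3.77 w 0.108 F [ 0.1  0.9 -1.1]
go [-0.019  0.005 -0.489] spin -0.001
```

Request:
carry_out(steps=[0,-0.018,0,-0.25,0,0,-0.018,0.005,-0.45,0,0,-0.015,0.04,-0.5,0,0,-0.011,0.1,-0.54,0,0,-0.008,0.15,-0.58,0,0,-0.003,0.22,-0.635,0,0,0,0.285,-0.69,0,0,0.005,0.35,-0.745,0,0,0.008,0.41,-0.8,0,0,0.01,0.45,-0.845,0,0,0.01,0.45,-0.855,0,0,0.01,0.45,-0.855,0], grip_force=8)

```text
clock: 69.2
position: [0.4673, 0.0823, 0.0925]
ee_rot: [-1.178, 1.258, -1.257]
force: [-0.2, 0.3, 0.7]
width: 0.102
```

Run:
```python
from h import *
where([.469,.083,.0955],-3.8); ang('w48',-3.8)
```

```text
t 69.2 [0.4673 0.0823 0.0925] yaw -3.76 w 0.102 F [-0.2  0.3  0.7]
go [0.017 0.007 0.03 ] spin -0.001
handle: n 279 tilt -0.007 y at grip 0.0148
floor: n 788 tilt 0.023 dist to grip 0.1016
orange 0
```

Request:
carry_out(steps=[0.4,0,0,0,0,0.4,0,0,0,0,0.4,0,0,0,0,0.4,0,0,0.3,0,0.4,0,0,0.7,0,0.4,0,0,1,0])

```text
clock: 69.85
position: [0.4678, 0.082, 0.1946]
ee_rot: [-1.177, 1.257, -1.258]
force: [1.0, -0.1, -0.2]
width: 0.402
```

Request:
carry_out(steps=[0.4,0,0,0.5,0,0.4,0.1,0.2,0.9,0.028,0.4,0.4,0.6,0.95,0.028,0.4,0.8,1,0.95,0.028])

```text
clock: 70.25
position: [0.544, 0.1791, 0.2907]
ee_rot: [-1.183, 1.24, -1.241]
force: [0.7, -0.6, -0.4]
width: 0.402
```

Request:
carry_out(steps=[0.4,0.1,0.5,0,0,0.4,0.2,1,0,0,0.4,0.2,1,0,0])

```text
clock: 70.55
position: [0.5614, 0.2857, 0.2861]
ee_rot: [-1.192, 1.238, -1.232]
force: [-0.1, 0.1, 0.1]
width: 0.401
```

Request:
carry_out(steps=[0.4,0,0.4,0,0,0.4,0,0.57,0,0,0.4,0,0.57,0,0,0.4,0,0.57,0,0])

```text
clock: 70.95
position: [0.5627, 0.3336, 0.2875]
ee_rot: [-1.189, 1.241, -1.242]
force: [0.3, -0.3, -0.0]
width: 0.397
```

Run:
```python
from h import *
where([.5681,.3400,.1895],-2.5)
```

```text
t 70.95 [0.5627 0.3336 0.2875] yaw -2.48 w 0.397 F [ 0.3 -0.3 -0. ]
go [ 0.054  0.064 -0.98 ] spin -0.0
```

Request:
carry_out(steps=[0.4,0.054,0.064,-0.2,0,0.4,0.054,0.064,-0.5,0,0.4,0.054,0.064,-0.8,0,0.4,0.054,0.064,-0.98,0,0.4,0.054,0.064,-0.98,0,0,0.054,0.064,-0.98,0,0,0.054,0.064,-0.98,0,0,0.054,0.064,-0.98,0,0,0.054,0.064,-0.98,0,0,0.054,0.064,-0.98,0], grip_force=20)

```text
clock: 71.95
position: [0.5683, 0.3409, 0.1909]
ee_rot: [-1.187, 1.241, -1.241]
force: [-2.3, -0.3, 6.6]
width: 0.108
```

Request:
carry_out(steps=[0,-0.08,0.003,0,0,0,-0.16,0.007,0,0,0,-0.24,0.01,0,0,0,-0.32,0.014,0,0,0,-0.4,0.017,0,0,0,-0.48,0.021,0,0,0,-0.55,0.024,0,0,0,-0.6,0.026,0,0,0,-0.6,0.026,0,0])

```text
clock: 72.85
position: [0.5077, 0.3434, 0.1908]
ee_rot: [-1.187, 1.241, -1.241]
force: [-1.8, -1.4, 7.6]
width: 0.11
```

Request:
carry_out(steps=[0,-0.015,0,0,0,0,-0.025,0.001,0,0,0,-0.025,0.001,0,0])

```text
clock: 73.15
position: [0.5063, 0.3435, 0.1908]
ee_rot: [-1.186, 1.24, -1.242]
force: [2.0, -0.8, 6.8]
width: 0.109
```

Request:
carry_out(steps=[0,-0.02,0.001,0,0,0,-0.02,0.001,0,0])

```text
clock: 73.35
position: [0.5063, 0.3435, 0.1908]
ee_rot: [-1.182, 1.239, -1.243]
force: [9.7, 0.2, 1.2]
width: 0.109
```

Request:
carry_out(steps=[0.35,0,0,0,0,0.35,0,0,0,0,0.35,0,0,0,0,0.35,0,0,0.5,0,0.35,0,0,1,0,0.35,0,-0.5,1,0,0.35,0,-1,1,0,0.35,0,-1,1,0,0.35,0,-1,1,0])

```text
clock: 74.25
position: [0.5035, 0.2423, 0.29]
ee_rot: [-1.187, 1.243, -1.243]
force: [0.6, 1.2, -0.4]
width: 0.35
```

Run:
```python
from h import *
where()
C,im,dep=snap('wrist','w50'); P=cloud(C,dep)
m=(abs(P[...,2]-.2135)<.009)&(P[...,1]>.15)&(P[...,0]<.65)&(P[...,1]<.5); m[285:]=0
k,l,s,c=cv2.connectedComponentsWithStats(m.astype(np.uint8))
for i in range(1,k):
    if s[i,4]>40: print(s[i],P[l==i].mean(0).round(4),P[l==i].min(0).round(4),P[l==i].max(0).round(4),cv2.minAreaRect(P[l==i][:,:2].astype(np.float32)))
```

```text
t 74.25 [0.5035 0.2423 0.29  ] yaw -2.63 w 0.35 F [ 0.6  1.2 -0.4]
[ 308   65   16   68 1019] [0.5065 0.343  0.2136] [0.5012 0.3225 0.2067] [0.5119 0.3628 0.2163] ((0.5063183903694153, 0.3426191806793213), (0.04018011316657066, 0.009784679859876633), 87.62902069091797)
[268 240  42  17 633] [0.4823 0.2431 0.2152] [0.4669 0.2371 0.2045] [0.4971 0.2475 0.218 ] ((0.48204249143600464, 0.24226602911949158), (0.0093666547909379, 0.02982098050415516), 87.43930053710938)
[266 265  47  18 579] [0.4839 0.2238 0.2146] [0.4644 0.2166 0.2047] [0.4982 0.2279 0.2183] ((0.4811844825744629, 0.22201235592365265), (0.010348664596676826, 0.03375919535756111), 87.26324462890625)
```

Request:
carry_out(steps=[0.4,0,-0.4,0,0,0.4,0.1,-0.8,0,0,0.4,0.2,-1,0,0,0.4,0.3,-1,0,0])

```text
clock: 74.7
position: [0.5342, 0.1414, 0.2897]
ee_rot: [-1.188, 1.243, -1.244]
force: [0.7, -0.3, 0.8]
width: 0.402
```

Request:
carry_out(steps=[0.4,0.1,-0.4,0,0,0.4,0.2,-0.8,-0.2,0,0.4,0.35,-1,-0.4,0,0.4,0.4,-1,-0.5,0])

```text
clock: 75.1
position: [0.5744, 0.0418, 0.2378]
ee_rot: [-1.189, 1.244, -1.243]
force: [-0.7, 0.4, 0.4]
width: 0.401
```

Request:
carry_out(steps=[0.4,0,-0.4,0,0,0.4,0,-0.7,0,0,0.4,0,-0.75,0,0,0.4,0,-0.75,0,0,0.4,0,-0.75,0,0])

```text
clock: 75.6
position: [0.574, -0.0286, 0.2395]
ee_rot: [-1.189, 1.24, -1.238]
force: [-0.6, 1.5, 0.4]
width: 0.397
```

```bash
cat >> h.py <<'E'
def pin(tag):
    C,im,dep=snap('wrist',tag); P=cloud(C,dep); v,u=np.mgrid[:480,:640]
    g=im.max(2); m=(g<70)&(P[...,2]>.008)&(P[...,2]<.026)&(P[...,0]>.5)&(P[...,0]<.66)&(P[...,1]>-.12)&(P[...,1]<.1)&(v<280)
    k,l,s,c=cv2.connectedComponentsWithStats(m.astype(np.uint8)); i=1+np.argmax(s[1:,4]); q=P[l==i]; q=q[q[:,2]>.014]
    r=cv2.minAreaRect(q[:,:2].astype(np.float32)); print('block',c[i].round(),s[i,4],q.mean(0).round(4),r)
    B=np.array(r[0]); near=(np.linalg.norm(P[...,:2]-B,axis=-1)<.085)&(P[...,2]>.006)&(P[...,2]<.02)&(l!=i)&(v<285)&(np.linalg.norm(P[...,:2]-B,axis=-1)>.027)
    k,l2,s2,c2=cv2.connectedComponentsWithStats(near.astype(np.uint8)); j=1+np.argmax(s2[1:,4]); t=P[l2==j]; d=t[:,:2]-B; n=np.linalg.norm(d,axis=1); f=d[n>n.max()-.008].mean(0)
    print('shaft n',s2[j,4],'reach',n.max().round(4),'mean dir deg',np.degrees(np.arctan2(*(d.mean(0)[::-1]))).round(2),'tip dir',np.degrees(np.arctan2(f[1],f[0])).round(2),'z',np.median(t[:,2]).round(4))
    return P
E
python3 - <<'E'
from h import *
where(); P=pin('w51')
m=(P[...,2]>.06)&(P[...,2]<.14)&(P[...,0]>.5)&(P[...,0]<.75)&(P[...,1]<.12)&(P[...,1]>-.2); m[275:]=0; q=P[m]; print(len(q), q.min(0) if len(q) else '', q.max(0) if len(q) else '')
W=cloud(cam('wrist',dict(position=np.array([.624,0,.226]),ee_rot=np.array([-1.21,1.21,-1.209]))),np.load('pics/wrist0.npz')['dep'])
v=np.mgrid[:480,:640][0]; m=(W[...,2]>.05)&(v<275)&(W[...,0]>.55); q=W[m]; print('tall near',len(q),q[np.argsort(np.linalg.norm(q[:,:2]-[.58,-.01],axis=1))[:400:100]].round(3).tolist())
E
```

```text
t 75.6 [ 0.574  -0.0286  0.2395] yaw -2.31 w 0.397 F [-0.6  1.5  0.4]
block [305. 189.] 766 [ 0.5597 -0.0046  0.0178] ((0.5598307251930237, -0.004895735532045364), (0.02151152677834034, 0.044670335948467255), 79.40827178955078)
shaft n 753 reach 0.085 mean dir deg 175.37 tip dir 175.44 z 0.0138
2759 [ 0.69413609 -0.07528551  0.10509479] [7.49999423e-01 4.22934286e-04 1.39989537e-01]
tall near 15382 [[0.575, 0.01, 0.226], [0.624, 0.074, 0.384], [0.624, 0.074, 0.384], [0.624, 0.074, 0.384]]
```

Run:
```python
from h import *
for n in ('scene','side'):
    P=cloud(cam(n),np.load(f'pics/{n}0.npz')['dep'])
    for y in np.arange(-.30,.02,.04):
        m=(P[...,1]>y)&(P[...,1]<y+.04)&(P[...,0]>.5)&(P[...,0]<1)
        o=[]
        for z0,z1 in((.08,.2),(.2,.35),(.35,.5)):
            q=P[m&(P[...,2]>z0)&(P[...,2]<z1)]; o.append(np.percentile(q[:,0],3).round(3) if len(q)>5 else None)
        print(n,y.round(2),o)
where([.5598,-.0049,.15],-100.6)
```

```text
scene -0.3 [np.float64(0.533), np.float64(0.551), np.float64(0.586)]
scene -0.26 [np.float64(0.559), np.float64(0.599), np.float64(0.632)]
scene -0.22 [np.float64(0.589), np.float64(0.63), np.float64(0.662)]
scene -0.18 [np.float64(0.62), np.float64(0.66), np.float64(0.694)]
scene -0.14 [np.float64(0.65), np.float64(0.687), np.float64(0.723)]
scene -0.1 [np.float64(0.68), np.float64(0.72), np.float64(0.752)]
scene -0.06 [np.float64(0.709), np.float64(0.531), np.float64(0.578)]
scene -0.02 [np.float64(0.741), np.float64(0.529), np.float64(0.571)]
side -0.3 [np.float64(0.534), np.float64(0.548), np.float64(0.591)]
side -0.26 [np.float64(0.563), np.float64(0.619), np.float64(0.645)]
side -0.22 [np.float64(0.594), np.float64(0.628), np.float64(0.667)]
side -0.18 [np.float64(0.621), np.float64(0.66), np.float64(0.699)]
side -0.14 [np.float64(0.654), np.float64(0.689), np.float64(0.729)]
side -0.1 [np.float64(0.69), np.float64(0.719), np.float64(0.757)]
side -0.06 [np.float64(0.717), np.float64(0.535), np.float64(0.58)]
side -0.02 [np.float64(0.748), np.float64(0.534), np.float64(0.575)]
t 75.65 [ 0.574  -0.0287  0.2395] yaw -2.3 w 0.399 F [0.3 0.1 0.4]
go [-0.142  0.238 -0.895] spin -2.184
```

Request:
carry_out(steps=[0.4,-0.07,0.12,0,-0.19,0.4,-0.142,0.238,0,-0.38,0.4,-0.142,0.238,0,-0.57,0.4,-0.142,0.238,0,-0.76,0.4,-0.142,0.238,0,-0.95,0.4,-0.142,0.238,0,-1])

```text
clock: 76.25
position: [0.5596, -0.0054, 0.2397]
ee_rot: [-0.693, 1.791, -1.79]
force: [0.1, -0.6, -1.0]
width: 0.401
```

Request:
carry_out(steps=[0.4,0,0,0,-0.19,0.4,0,0,0,-0.38,0.4,0,0,-0.1,-0.57,0.4,0,0,-0.3,-0.76,0.4,0,0,-0.5,-0.95,0.4,0,0,-0.5,-1,0.4,0,0,-0.5,-1])

```text
clock: 76.95
position: [0.5592, -0.0056, 0.1891]
ee_rot: [-0.044, -2.2, 2.2]
force: [0.2, 0.0, 0.4]
width: 0.4
```

Request:
carry_out(steps=[0.4,0,0,-0.2,-0.184,0.4,0,0,-0.4,-0.184,0.4,0,0,-0.4,-0.184,0.4,0,0,-0.4,-0.184,0.4,0,0,-0.4,-0.184])

```text
clock: 77.45
position: [0.5603, -0.0075, 0.1509]
ee_rot: [-0.201, -2.125, 2.124]
force: [0.8, 0.4, 0.8]
width: 0.401
```

Run:
```python
from h import *
where([.5598,-.0049,.0022],-100.6)
C,im,dep=snap('wrist','w52'); P=cloud(C,dep); d=P[...,:2]-[.5598,-.0049]; n=np.linalg.norm(d,axis=-1); v=np.mgrid[:480,:640][0]
m=(P[...,2]>.006)&(P[...,2]<.03)&(n<.1)&(v<290); q=P[m]; k=P[m&(im.max(2)<70)&(P[...,2]>.014)]
print(len(q),len(k)); r=cv2.minAreaRect(k[:,:2].astype(np.float32)); print(r)
s=d[m&(n>.03)&(P[...,0]>.57)]; print('shaft',len(s),np.degrees(np.arctan2(s[:,1].mean(),s[:,0].mean())),np.linalg.norm(s,axis=1).max(), P[m&(n>.03)&(P[...,0]>.57)][:,2].max())
```

```text
t 77.45 [ 0.5603 -0.0075  0.1509] yaw -100.7 w 0.401 F [0.8 0.4 0.8]
go [-0.005  0.026 -1.487] spin 0.002
1851 1160
((0.5597795248031616, -0.005575551651418209), (0.021359391510486603, 0.043981172144412994), 78.71434783935547)
shaft 510 -11.091394472600424 0.07411834493619782 0.015149451890857257
```

Request:
carry_out(steps=[0.4,-0.005,0.022,-0.3,-0.01,0.4,-0.005,0.022,-0.7,-0.01,0.4,-0.005,0.022,-1,-0.01,0.4,-0.005,0.022,-1,-0.01,0.4,-0.005,0.022,-1,-0.01])

```text
clock: 78.0
position: [0.5595, -0.0058, 0.0507]
ee_rot: [-0.209, -2.118, 2.119]
force: [0.6, -0.7, 0.2]
width: 0.403
```

```bash
python3 -c "
from h import *
where([.5598,-.0053,.003],-101.1)"
```

```text
t 78.0 [ 0.5595 -0.0058  0.0507] yaw -101.24 w 0.403 F [ 0.6 -0.7  0.2]
go [ 0.003  0.005 -0.477] spin 0.003
```

Request:
carry_out(steps=[0.4,0.003,0.005,-0.25,0,0.4,0.003,0.005,-0.475,0,0.4,0.003,0.005,-0.475,0,0.4,0.003,0.005,-0.475,0,0,0.003,0.005,-0.475,0,0,0.003,0.005,-0.475,0,0,0.003,0.005,-0.475,0,0,0.003,0.005,-0.475,0,0,0.003,0.005,-0.475,0], grip_force=40)

```text
clock: 78.9
position: [0.5601, -0.005, 0.0035]
ee_rot: [-0.21, -2.12, 2.118]
force: [-1.1, 0.4, 8.3]
width: 0.237
```

Request:
carry_out(steps=[0,0,0,0.2,0,0,0,0,0.6,0,0,0,0,1,0,0,0,0,1,0.19,0,0,0,1,0.38,0,0,0,1,0.57,0,0,0,1,0.76,0,0,0,1,0.95,0,0,0,1,1])

```text
clock: 79.8
position: [0.5593, -0.0053, 0.1028]
ee_rot: [-0.576, 1.882, -1.883]
force: [-0.7, -0.1, -1.2]
width: 0.238
```

Request:
carry_out(steps=[0,-0.1,0.1,0.3,0.19,0,-0.3,0.2,0.6,0.38,0,-0.5,0.3,0.9,0.57,0,-0.7,0.4,1,0.76,0,-0.8,0.5,1,0.95,0,-0.8,0.5,1,1,0,-0.8,0.5,1,1])

```text
clock: 80.5
position: [0.479, 0.045, 0.2029]
ee_rot: [-1.11, 1.351, -1.352]
force: [-0.4, 0.1, -0.9]
width: 0.24
```

```bash
python3 -c "
from h import *
where([.477,.125,.198],-2.45)"
```

```text
t 80.5 [0.479  0.045  0.2029] yaw -11.18 w 0.24 F [-0.4  0.1 -0.9]
go [-0.02   0.8   -0.049] spin 0.194
```

Request:
carry_out(steps=[0,0,0.2,0,0.19,0,-0.01,0.5,-0.02,0.194,0,-0.02,0.75,-0.044,0.194,0,-0.02,0.8,-0.044,0.194,0,-0.02,0.8,-0.044,0.194,0,-0.02,0.8,-0.044,0.194])

```text
clock: 81.1
position: [0.4775, 0.1237, 0.1979]
ee_rot: [-1.188, 1.242, -1.243]
force: [-0.8, -0.5, -0.4]
width: 0.235
```

Run:
```python
from h import *
where([.4774,.125,.1985],-2.45)
C,im,dep=snap('wrist','w53'); P=cloud(C,dep); v=np.mgrid[:480,:640][0]
m=(P[...,2]>.203)&(P[...,2]<.22)&(P[...,0]>.44)&(P[...,0]<.53)&(P[...,1]>.13)&(P[...,1]<.26)&(v<290); 
for y in np.arange(.13,.26,.008):
    q=P[m&(P[...,1]>=y)&(P[...,1]<y+.008)]
    if len(q)>4: print(y.round(3),len(q),'x',np.percentile(q[:,0],[3,97]).round(4),'mid',np.percentile(q[:,0],[3,97]).mean().round(4),'z',np.median(q[:,2]).round(4))
```

```text
t 81.1 [0.4775 0.1237 0.1979] yaw -2.61 w 0.235 F [-0.8 -0.5 -0.4]
go [-0.001  0.013  0.006] spin 0.004
0.13 1140 x [0.4571 0.4995] mid 0.4783 z 0.2119
0.138 885 x [0.4685 0.4884] mid 0.4785 z 0.2117
0.146 478 x [0.4721 0.4852] mid 0.4787 z 0.2079
0.154 338 x [0.475  0.4836] mid 0.4793 z 0.2071
0.162 351 x [0.4754 0.484 ] mid 0.4797 z 0.2072
0.17 355 x [0.4758 0.4842] mid 0.48 z 0.2071
0.178 371 x [0.4762 0.4846] mid 0.4804 z 0.2071
0.186 362 x [0.4767 0.4847] mid 0.4807 z 0.2068
0.194 109 x [0.4782 0.4834] mid 0.4808 z 0.2056
0.21 325 x [0.4693 0.4974] mid 0.4833 z 0.2137
0.218 2203 x [0.4651 0.4973] mid 0.4812 z 0.2161
0.226 188 x [0.4652 0.4958] mid 0.4805 z 0.216
0.234 1735 x [0.4679 0.4962] mid 0.482 z 0.216
0.242 1078 x [0.468  0.4959] mid 0.4819 z 0.2162
```

Request:
carry_out(steps=[0,-0.01,0,0.014,0,0,-0.007,0.07,0.014,0,0,-0.003,0.15,0.014,0,0,0,0.23,0.014,0,0,0.003,0.31,0.014,0,0,0.007,0.39,0.014,0,0,0.01,0.47,0.014,0,0,0.013,0.54,0.014,0,0,0.016,0.6,0.014,0,0,0.016,0.6,0.014,0])

```text
clock: 82.15
position: [0.4788, 0.186, 0.1992]
ee_rot: [-1.189, 1.24, -1.24]
force: [-0.2, 0.2, -1.6]
width: 0.236
```

```bash
python3 -c "
from h import *
where([.4800,.1947,.1993],-2.45)"
```

```text
t 82.15 [0.4788 0.186  0.1992] yaw -2.43 w 0.236 F [-0.2  0.2 -1.6]
go [0.012 0.087 0.001] spin -0.0
```

Free passage. Pushing home in small steps.

Request:
carry_out(steps=[0,0.002,0.04,0,0,0,0.003,0.07,0,0,0,0.004,0.09,0,0,0,0.004,0.09,0,0])

```text
clock: 82.55
position: [0.4793, 0.1942, 0.1993]
ee_rot: [-1.188, 1.241, -1.241]
force: [0.2, 0.0, -0.8]
width: 0.234
```

Request:
carry_out(steps=[0,0.001,0.02,0,0,0,0.001,0.02,0,0])

```text
clock: 82.75
position: [0.4794, 0.1956, 0.1992]
ee_rot: [-1.189, 1.241, -1.242]
force: [-0.5, -1.0, -0.4]
width: 0.234
```

Request:
carry_out(steps=[0,0.001,0.02,0,0,0,0.001,0.02,0,0])

```text
clock: 82.95
position: [0.4794, 0.1956, 0.1991]
ee_rot: [-1.19, 1.242, -1.244]
force: [-1.0, -8.3, 1.6]
width: 0.235
```

Run:
```python
from h import *
where()
C,im,dep=snap('wrist','w54'); P=cloud(C,dep); v=np.mgrid[:480,:640][0]
m=(P[...,0]>.476)&(P[...,0]<.485)&(P[...,1]>.19)&(P[...,1]<.29)&(v<300)&(P[...,2]>.19)&(P[...,2]<.225)
q=P[m]; h,e=np.histogram(q[:,1],np.arange(.19,.292,.003)); print([(e[i].round(3),int(h[i]),np.median(q[(q[:,1]>=e[i])&(q[:,1]<e[i+1]),2]).round(3)) for i in range(len(h)) if h[i]])
```

```text
t 82.95 [0.4794 0.1956 0.1991] yaw -2.6 w 0.235 F [-1.  -8.3  1.6]
[(np.float64(0.199), 98, np.float64(0.214)), (np.float64(0.202), 119, np.float64(0.214)), (np.float64(0.205), 121, np.float64(0.214)), (np.float64(0.208), 116, np.float64(0.214)), (np.float64(0.211), 130, np.float64(0.214)), (np.float64(0.214), 104, np.float64(0.213)), (np.float64(0.217), 109, np.float64(0.216)), (np.float64(0.22), 133, np.float64(0.216)), (np.float64(0.223), 145, np.float64(0.216)), (np.float64(0.226), 210, np.float64(0.209)), (np.float64(0.229), 114, np.float64(0.209)), (np.float64(0.232), 119, np.float64(0.209)), (np.float64(0.235), 43, np.float64(0.215)), (np.float64(0.238), 147, np.float64(0.216)), (np.float64(0.241), 152, np.float64(0.216)), (np.float64(0.244), 218, np.float64(0.216)), (np.float64(0.247), 119, np.float64(0.209)), (np.float64(0.25), 113, np.float64(0.209)), (np.float64(0.253), 113, np.float64(0.209)), (np.float64(0.256), 111, np.float64(0.209)), (np.float64(0.259), 113, np.float64(0.208)), (np.float64(0.262), 112, np.float64(0.208)), (np.float64(0.265), 93, np.float64(0.207)), (np.float64(0.268), 41, np.float64(0.206))]
```

Request:
carry_out(steps=[0,0,-0.015,0,0,0.36,0,-0.015,0,0,0.36,0,-0.015,0,0,0.36,0,-0.015,0,0,0.36,0,-0.015,0.3,0,0.36,0,-0.015,0.8,0,0.36,0,-0.5,1,0,0.36,0,-1,1,0,0.36,0,-1,1,0,0.36,0,-1,1,0])

```text
clock: 84.0
position: [0.4795, 0.0968, 0.2996]
ee_rot: [-1.186, 1.243, -1.243]
force: [0.4, -0.2, -0.3]
width: 0.362
```

Run:
```python
from h import *
where()
C,im,dep=snap('wrist','w55'); P=cloud(C,dep); v=np.mgrid[:480,:640][0]
m=(P[...,0]>.474)&(P[...,0]<.487)&(P[...,1]>.16)&(P[...,1]<.29)&(v<300)&(P[...,2]>.185)&(P[...,2]<.225)
q=P[m]; h,e=np.histogram(q[:,1],np.arange(.16,.292,.006)); print([(float(e[i].round(3)),int(h[i]),float(np.median(q[(q[:,1]>=e[i])&(q[:,1]<e[i+1]),2]).round(3))) for i in range(len(h)) if h[i]])
m=(P[...,2]>.125)&(P[...,2]<.15)&(v<285)&(P[...,1]<.13); print('handle',m.sum())
s,i2,d2=snap('side','s55'); print(brown(i2))
S=cloud(s,d2); 
f=np.zeros((600,800,3),np.uint8); f[:400,:533]=cv2.resize(im,(533,400)); f[:,440:]=cv2.resize(i2[180:330,215:305],(360,600),interpolation=2); cv2.imwrite('pics/fin.png',f[...,::-1])
```

```text
t 84.0 [0.4795 0.0968 0.2996] yaw -2.66 w 0.362 F [ 0.4 -0.2 -0.3]
[(0.166, 62, 0.202), (0.172, 157, 0.203), (0.178, 168, 0.204), (0.184, 167, 0.206), (0.19, 180, 0.207), (0.196, 182, 0.208), (0.202, 186, 0.209), (0.208, 190, 0.209), (0.214, 233, 0.209), (0.22, 216, 0.216), (0.226, 100, 0.208), (0.232, 212, 0.209), (0.238, 295, 0.216), (0.244, 143, 0.216), (0.25, 159, 0.212), (0.256, 5, 0.21)]
handle 1095
[([215, 185, 43, 80, 386], [171.0, 158.0, 135.0]), ([215, 217, 31, 48, 88], [204.0, 193.0, 172.0]), ([276, 227, 24, 17, 235], [110.0, 89.0, 74.0]), ([294, 259, 10, 6, 21], [198.0, 187.0, 166.0])]
```

View pics/fin.png

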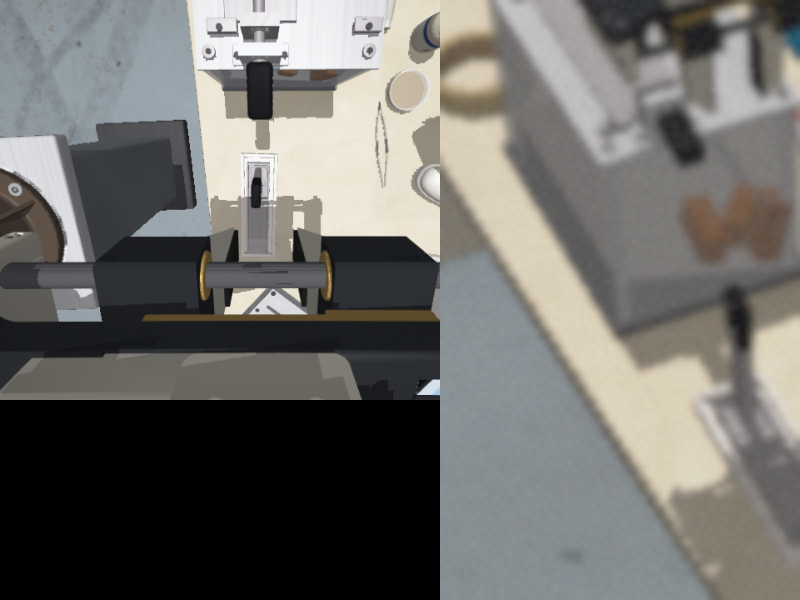

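Request:
carry_out(steps=[0.36,0,0.2,0.3,0,0.36,0,0.5,0.5,0,0.36,0,0.6,0.5,0,0.36,0,0.6,0.5,0,0.36,0,0.6,0.5,0,0.36,0,0.6,0.5,0,0.36,0,0.6,0.5,0])

```text
clock: 84.8
position: [0.4793, 0.1569, 0.3487]
ee_rot: [-1.189, 1.243, -1.242]
force: [-0.2, 0.6, -0.9]
width: 0.36
```

Run:
```python
from h import *
where()
C,im,dep=snap('wrist','w56'); P=cloud(C,dep); v=np.mgrid[:480,:640][0]
m=(P[...,0]>.476)&(P[...,0]<.487)&(P[...,1]>.14)&(P[...,1]<.30)&(v<300)&(P[...,2]>.186)&(P[...,2]<.225)
q=P[m]; h,e=np.histogram(q[:,1],np.arange(.14,.30,.004)); print([(float(e[i].round(3)),int(h[i]),float(np.median(q[(q[:,1]>=e[i])&(q[:,1]<e[i+1]),2]).round(3)),float(q[(q[:,1]>=e[i])&(q[:,1]<e[i+1]),0].mean().round(4))) for i in range(len(h)) if h[i]])
m=(P[...,2]>.207)&(P[...,2]<.222)&(v<285)&(P[...,1]>.3)&(P[...,1]<.4)&(P[...,0]<.56); print('fin',P[m].mean(0).round(4))
w=cloud(cam('wrist',dict(position=np.array([.4795,.0968,.2996]),ee_rot=np.array([-1.186,1.243,-1.243]))),np.load('pics/w55.npz')['dep'])
m=(w[...,2]>.125)&(w[...,2]<.15)&(v<285)&(w[...,1]<.13)&(w[...,0]<.52); r=cv2.minAreaRect(w[m][:,:2].astype(np.float32)); print('boat handle',r)
```

```text
t 84.8 [0.4793 0.1569 0.3487] yaw -2.58 w 0.36 F [-0.2  0.6 -0.9]
[(0.168, 24, 0.202, 0.4811), (0.172, 47, 0.203, 0.4812), (0.176, 48, 0.204, 0.4814), (0.18, 56, 0.204, 0.4818), (0.184, 53, 0.205, 0.4814), (0.188, 54, 0.206, 0.4817), (0.192, 61, 0.207, 0.4815), (0.196, 51, 0.207, 0.4815), (0.2, 59, 0.208, 0.4815), (0.204, 58, 0.209, 0.4816), (0.208, 59, 0.209, 0.4811), (0.212, 65, 0.209, 0.4816), (0.216, 59, 0.216, 0.4818), (0.22, 68, 0.216, 0.4814), (0.224, 63, 0.216, 0.4811), (0.228, 49, 0.208, 0.4811), (0.232, 50, 0.208, 0.4813), (0.236, 69, 0.216, 0.4814), (0.24, 69, 0.216, 0.4815), (0.244, 59, 0.216, 0.4815), (0.248, 56, 0.211, 0.4815), (0.252, 57, 0.212, 0.4819), (0.256, 62, 0.212, 0.482), (0.26, 45, 0.212, 0.4822), (0.264, 20, 0.212, 0.4825)]
fin [0.5053 0.3263 0.2132]
boat handle ((0.4678071439266205, 0.08246495574712753), (0.029634375125169754, 0.011939005926251411), 86.73796081542969)
```

Run:
```python
from h import *
w=cloud(cam('wrist',dict(position=np.array([.4795,.0968,.2996]),ee_rot=np.array([-1.186,1.243,-1.243]))),np.load('pics/w55.npz')['dep'])
v=np.mgrid[:480,:640][0]
for y in (-.02,0,.02,.035,.06,.1):
    ax=.4655+.058*(y-.027); m=(abs(w[...,0]-ax)<.010)&(abs(w[...,1]-y)<.004)&(v<290)&(w[...,2]<.06); 
    if m.sum(): print(y,m.sum(),np.median(w[m][:,2]).round(4))
m=(w[...,2]>.125)&(w[...,2]<.15)&(v<285)&(w[...,1]<.13); print('top',np.median(w[m][:,2]))
print(arm.sign_off())
```

```text
-0.02 71 0.0078
0 75 0.0076
0.02 80 0.0077
0.035 26 0.0077
0.06 25 0.0079
0.1 115 0.0126
top 0.1347741752735977
the job is handed in; nothing more can be done
None
```

The job is handed in at about 85 s of the 210 s allowed. All three castings are in the box, the shutter is shut and pinned, and the boat is back in its tray. `sign_off` reported no verdict.

**How it went:** The arm only turns about the vertical. I tipped the boat inside the box by easing the grip to about 4 N and shaking the hand a little, so the boat swung spout-down about its handle. I then raised it out while it was still tipped.

**Last checks:**
- **Castings:** three brown bars show through the box's front wall in the side camera, and the boat is empty.
- **Shutter:** it was pushed against its stop, with 62 mm of travel and about 10 N at the end.
- **Pin:** it was pushed home (8 N against the lug). After release it sagged in the holes by about 0.15 rad. Its tip is about 25 mm past the middle of the tongue and an estimated 5 mm above the hole's centre, against limits of 0.25 rad and 8 mm. Its rear edge read the same 0.8 s later.
- **Boat:** it stands level, with its floor at 7.6–7.9 mm along its length, and within a few mm of the tray's centre.

**What went wrong or is uncertain:**
- **First return of the boat:** the spout jammed in the tray and the boat came out of the grip. It ended up leaning on the tray's rim, with the handle near the box, roughly 10 mm away. I picked it up by its walls and set it back. I saw no contact with the box, but I could not measure that directly.
- **Tilt on the third casting:** I measured about 0.43–0.46 rad, at the edge of the 0.45 mark. That casting still slid out, and the first casting had already been tipped to 0.55 rad.
- **Bystanders:** I did not measure them at the end. No move went near them, and those in view in the last picture looked in place.

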